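Pin the keeper bar of the spoon-carving rest

ROBOT

A 6-joint arm with a two-finger parallel gripper is mounted at the origin on a cart in front of the work surface, level with it; the furniture and walls round the work are solid. World frame = base frame: x ahead of the robot, y to its left, z up, the work surface at z = 0. Lengths are in m, angles in rad, forces in N, time in s.
With the tool pointing down it reaches from about 0.425 to 1.125 m from the base axis. Payload 14.9 kg.
Tool frame: the origin (TCP) lies midway between the tips of the shut fingers; the grasp point (between the pads) lies 19 mm behind it (env.pinch_z is the distance from the TCP to the grasp point, in m); z points along the fingers, y is the direction in which the jaws open and shut (so a half turn about z gives the same grasp; the last joint's range is limited). The gripper opens to 91 mm and grips with 3 to 60 N. Pads are 32 mm wide; open, the fingers measure 118 mm over their backs; the gripper's body (76 mm by 178 mm) begins 60 mm behind the grasp point.
Start: joints at [1.135, 0.379, 1.734, -0, 1.028, -0.033], TCP at [0.274, 0.644, 0.214] pointing down, gripper open.
Joint ranges: [-2.77, 2.77], [-0.74, 2.19], [0, 2.66], [-1.06, 4.2], [0.31, 2.87], [-3.08, 3.08]. Speed limits (rad/s): [1.89, 1.89, 2.39, 3.14, 3.14, 3.14].

INTERFACE

Orientations are given as a unit quaternion [w, x, y, z].
In Python, from workcell import env, vision, job gives the robot as it stands. The module is installed in compiled form; this text tells all that it offers.
- The arm moves only by the shell command python3 -m creep 'ROWS' [FORCE]. ROWS is JSON, a list of rows, each an object with "fingers": the opening in per cent of the stroke, from 0 (shut) to 100 (fully open); "linear": the shift along the tool's x, y, z each as a share of 0.6 m, from -1 to 1, a list of three; "yaw": the turn about the tool's z as a share of 90 degrees, from -1 to 1. A call has 1 to 8 rows; each row is the pose to reach, as a shift and turn from the pose commanded when the call began, along the tool's axes at that moment; what a row does not reach only later rows make up. A row lasts 1/12 s, in which the tool goes at most 41.7 mm and 7.16 degrees, less where a joint would pass 70% of its speed; a pose out of reach is approached as far as the arm can. A call with a number of a shift or a turn outside -1 to 1 is refused whole. A call with a gripper value outside its range is refused whole. The fingers move at their own pace and stop on an object; FORCE is the grip in N (left out, the last holds). Time passes only in rows, so rows that repeat a pose let the fingers close. It gives the time, the measured TCP pose, the force and the opening at its end, in the units of the state.
- env.get_state(): the state, without advancing time (a new reading comes with each control period).
- vision.capture(name): name is "scene" or "side" or "wrist"; returns a dict with "color" (480x640x3 uint8, blue, green, red), "range_z" (480x640 float32, m along the optical axis (not along the pixel's ray), 0 where there is no reading), "intrinsics" (3x3 intrinsics, pixels), "origin" and "rotation" of the camera in the world. Camera axes: x right, y up, looking along -z (the intrinsics and any distortion apply to the point x, -y, -z); pixel columns grow to the right and rows downward; lengths in m; the calibration is good to about 2 mm. A picture is of the moment at which its call begins.
- job.sign_off(): hands the job in, once; it reports no verdict.
The state is a dict: "time_s": time; "joints": joint angles; "joint_vel": joint speeds; "effort": joint torques, N m; "eef_pos": TCP position; "tool_rot": TCP orientation; "force": force on the tool from outside, world axes, zero at the start; "ft_torque": the same for the moment, N m; "finger_gap": finger opening in m.
Only numpy, scipy, OpenCV 4.12 (cv2) and the standard library are available. Lean on these libraries where they do the work, as an engineer would, in place of code of your own. Each camera call takes 0.05 s, during which the arm holds its last target.

TASK

Swing the steel keeper bar of the sloping carving rest over the spoon until its eye is fully home between the two plates of the fork. Then take the headed steel pin out of the small wooden block and push it through the fork and the eye until its flange sits flush on the fork, and let go. Do not disturb the sanding block and the two jars.

Things in the scene. Friction and masses are not known exactly. Their poses are not given: they have to be found in the camera images.
- rest: Carving rest: fixed wooden stand, about 180 x 260 mm, whose deck slopes at 30 degrees, rising along the stand's own x (away from the robot at yaw 0). Origin on the table under the deck's centre, z up. It carries a fixed spoon blank, the steel fork and the swinging steel keeper bar. The robot may touch it.
- fork_hole (a point): Centre of the 12 mm hole's mouth, on the outer face of the fork's upper plate, 45 mm above the deck. Axes: z = deck normal = hole axis, pointing up out of the deck; x up the slope; y level. Fork: two plates 8 mm thick, 13 mm apart, coaxial holes (2 mm chamfer); they reach 18 mm down-slope of here and 22 mm to each y side; open down-slope, a web joins them 22 to 30 mm up-slope. Nothing above.
- bar_pivot (a point): Point on the keeper bar's pivot axis at the height of the bar's upper face (36 mm above the deck), 170 mm to the +y side of fork_hole. Axes as fork_hole. The pivot's bolt head rises 8 mm above the bar.
- bar_post (a point): Centre of the round wooden post, the bar's handle: 14 mm in diameter, square to the deck, on the bar's upper face, 100 mm from the pivot axis. The post's top is 11 mm above this point, the bar's upper face 19 mm below it. The bar is 20 mm wide and 10 mm thick. Axes turn with the bar: z = deck normal, y from eye to pivot.
- bar (a joint): Swing of the keeper bar about the deck normal, rad. 0 = closed against its stop, the 13 mm hole of its eye (30 mm wide, 10 mm thick, 170 mm from the pivot) in line with the fork's holes; larger = free end swung down-slope, out of the fork. Stiff with friction, about 2 N at the post; it stays where it is left.
- pin_knob (a point): Centre of the round knob of the headed steel pin: knob 18 mm in diameter, 24 mm high; below it a flange 24 mm in diameter, 4 mm thick, its underside 16 mm below this point. z runs along the pin, from tip to knob. At the start it stands upright in a hole of a fixed wooden block, 70 x 70 x 45 mm high, flange on the block's top. 50 g.
- pin_tip (a point): End of the pin's shank, 52 mm below pin_knob along the pin. The shank is 10 mm in diameter, 36 mm long below the flange, its last 7 mm tapered to 5 mm. Axes as pin_knob.
- sander: Cork sanding block, 56 x 85 x 24 mm, a bystander lying on the table near the robot; origin at the centre of its underside.
- ochre_jar: Small jar with ochre paint and a black lid, 39 mm in diameter, 48 mm high, a bystander; origin at the centre of its underside.
- white_jar: Small white jar, 42 mm in diameter, 64 mm high, a bystander; origin at the centre of its underside.

How it is judged:
On the way, in this order (a step that is already met when the one before it is completed fails the run):
1. the keeper bar is swung home in the fork (value of joint bar below 0.03 rad), for 0.2 s.
2. the pin has entered the fork's upper hole (z of pin_tip in the frame of fork_hole below -0.005 m and distance between pin_tip and fork_hole below 0.037 m and angle between the z axis of pin_tip and the z axis of fork_hole, either way round below 0.25 rad and x of pin_tip in the frame of fork_hole between -0.008 and 0.008 m and y of pin_tip in the frame of fork_hole between -0.008 and 0.008 m), for 0.05 s.
At the end, for the whole second after the job is handed in: The keeper bar is home (within 0.03 rad of its stop) and the pin stands through fork and eye, in line with the hole within 0.1 rad, its flange within 2 mm of the fork's upper face, released (value of joint bar below 0.03 rad and z of pin_knob in the frame of fork_hole below 0.018 m and distance between pin_knob and fork_hole below 0.019 m and z of pin_tip in the frame of fork_hole below -0.033 m and distance between pin_tip and fork_hole below 0.039 m and angle between the z axis of pin_tip and the z axis of fork_hole, either way round below 0.1 rad); the robot touches nothing.
It fails at once if the sanding block is shifted by more than 25 mm (distance of sander from where it was at the start of the episode above 0.025 m).
It fails at once if the ochre jar is shifted by more than 25 mm (distance of ochre_jar from where it was at the start of the episode above 0.025 m).
It fails at once if the white jar is shifted by more than 25 mm (distance of white_jar from where it was at the start of the episode above 0.025 m).
It fails at once if a jar is knocked over (angle between any of white_jar, ochre_jar's own z axis and vertical above 0.6 rad).
It also fails if it takes over 58 s, if anything falls off the work surface, if the arm or the gripper's body presses on something with over 40 N, if the wrist force passes 120 N, or if a joint passes its speed limit or range.

## Working session

There is one attempt and no reset: what is moved stays moved. The work goes in short steps, Python scripts to look and compute and a shell command to move; the robot and the scene stay as the last step left them, time stands still between calls to the robot, and variables do not carry over. Pictures are saved under pics/ and viewed, and the job is handed in when it is done.

```bash
ls; mkdir -p pics
cat > h.py <<'E'
import numpy as np, cv2
from workcell import env, vision, job
def snap(n,f):
    c=vision.capture(n); cv2.imwrite('pics/'+f+'.png',c['color']); np.savez('pics/'+f+'.npz',**c); return c
def load(f): return dict(np.load('pics/'+f+'.npz'))
def ray(c,u,v):
    K=c['intrinsics']; d=np.array([(u-K[0,2])/K[0,0],-(v-K[1,2])/K[1,1],-1.0]); return c['origin'],c['rotation']@d
def pt(c,u,v,z=None):
    o,d=ray(c,u,v)
    if z is None: return o+d*c['range_z'][int(v),int(u)]
    return o+d*(z-o[2])/d[2]
def proj(c,p):
    q=c['rotation'].T@(np.asarray(p)-c['origin']); K=c['intrinsics']
    return np.array([K[0,2]+K[0,0]*q[0]/-q[2],K[1,2]+K[1,1]*q[1]/q[2]])
E
python3 - <<'E'
from h import *
for n in ['scene','side','wrist']:
    c=snap(n,n+'0'); print(n,c['origin'],c['rotation'].round(3).tolist(),c['intrinsics'].tolist(),[k for k in c])
print(env.get_state(), env.pinch_z)
E
```

```text
pics
scene [-0.23173625 -0.89274631  0.65492507] [0.792, 0.521, -0.173, -0.266] [[596.7310537775364, 0.0, 321.01345903523304], [0.0, 596.7310537775364, 245.6923748825405], [0.0, 0.0, 1.0]] ['color', 'range_z', 'intrinsics', 'origin', 'rotation']
side [ 0.22414698 -0.63119194  0.75275665] [0.894, 0.408, -0.076, -0.166] [[539.0591030745859, 0.0, 335.27376282184815], [0.0, 539.0591030745859, 235.43944460182564], [0.0, 0.0, 1.0]] ['color', 'range_z', 'intrinsics', 'origin', 'rotation']
wrist [0.20274436 0.67407749 0.38543218] [0.826, -0.115, -0.076, 0.546] [[373.5390246067289, 0.0, 317.4646213824815], [0.0, 373.5390246067289, 238.8146722114474], [0.0, 0.0, 1.0]] ['color', 'range_z', 'intrinsics', 'origin', 'rotation']
{'time_s': 0.15, 'joints': array([ 1.13468957e+00,  3.79286210e-01,  1.73460906e+00,  7.59399428e-06,
        1.02850670e+00, -3.33188620e-02]), 'joint_vel': array([ 6.14790204e-05, -3.29244320e-03, -1.52414209e-03,  5.88368661e-04,
        3.31468445e-04, -1.96604049e-03]), 'effort': array([-8.28233533e-04, -7.64115429e+01, -4.34663165e+01,  6.51128870e-02,
        4.09951480e-02,  1.87714198e-05]), 'eef_pos': array([0.27428621, 0.64371854, 0.21345887]), 'tool_rot': array([-9.72710945e-05,  2.00037205e-01,  9.79788218e-01, -3.92806774e-04]), 'force': array([ 0.35991476, -0.52814302,  0.01486947]), 'ft_torque': array([-0.01062695,  0.04289713,  0.03119502]), 'finger_gap': 0.0914669664256006} 0.0188
```

Run:
```python
s=open('h.py').read()
s=s.replace("c=vision.capture(n);","c=vision.capture(n); c['rotation']=R(c['rotation']);").replace("def snap","from scipy.spatial.transform import Rotation\ndef R(q): return Rotation.from_quat(np.roll(q,-1)).as_matrix()\ndef snap")
open('h.py','w').write(s)
import sys
sys.path.insert(0,'.')
import numpy as np
from h import R
for n in ['scene0','side0','wrist0']:
    c=dict(np.load('pics/'+n+'.npz')); c['rotation']=R(c['rotation']); np.savez('pics/'+n+'.npz',**c)
```

```text
(no output)
```

View pics/scene0.png

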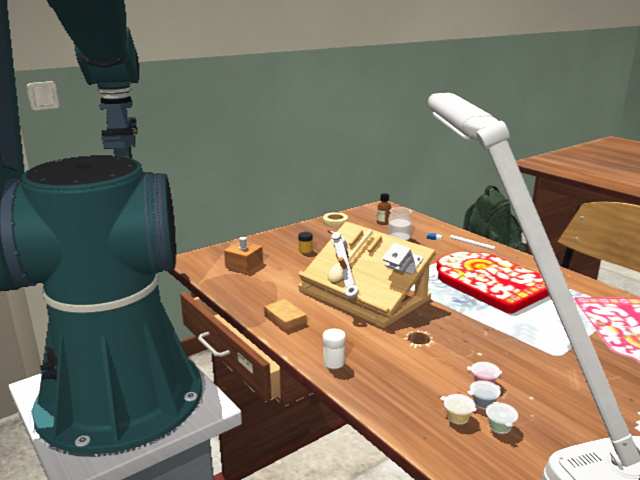

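View pics/side0.png

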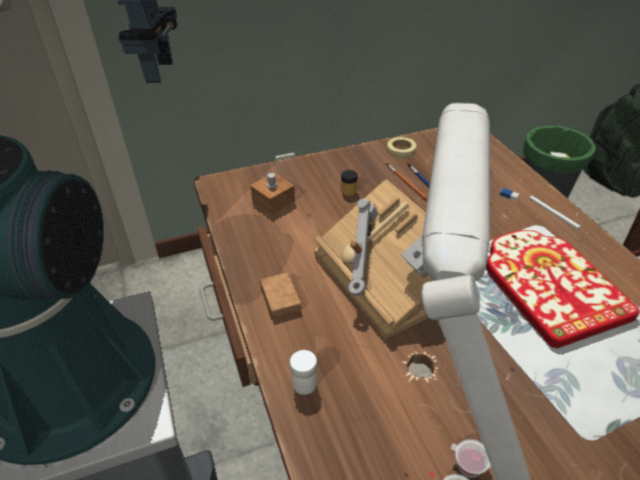

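View pics/wrist0.png

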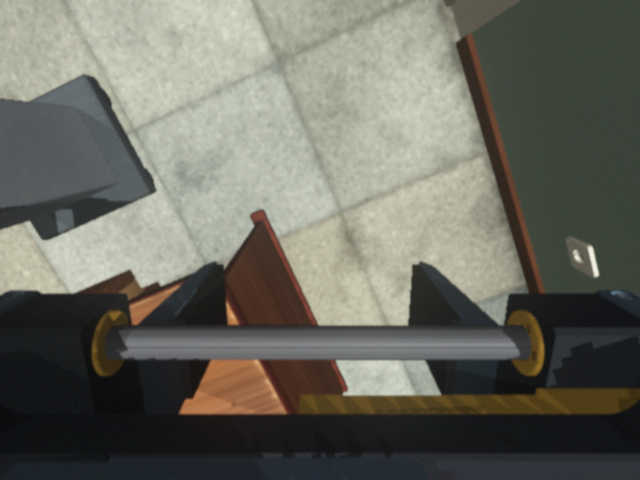

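The scene view shows the pin in the block (243,245), fork (402,258), pivot/post (340,240–290) and sanding block (287,315). The white jar is at (334,348) and the ochre jar at (305,243). In the side view the lamp hides the fork. I'll enlarge the crops and read ranges next.

Run:
```python
from h import *
a=load('scene0')['color'][190:350,210:450]; b=load('side0')['color'][150:350,230:450]
cv2.imwrite('pics/scene0c.png',cv2.resize(a,None,fx=3.3,fy=3.3,interpolation=cv2.INTER_CUBIC))
cv2.imwrite('pics/side0c.png',cv2.resize(b,None,fx=3,fy=3,interpolation=cv2.INTER_CUBIC))
c=load('scene0')
for n,(u,v) in dict(knob=(243,241),block=(243,254),eye=(350,291),forkplate=(401,257),sander=(285,313),white=(334,334),ochre=(305,237),pivot=(337,236)).items(): print(n,pt(c,u,v).round(3))
c=load('side0')
for n,(u,v) in dict(knob=(271,178),block=(272,190),eye=(357,287),post=(357,245),pivot=(364,207),sander=(281,290),white=(304,360),ochre=(349,177)).items(): print(n,pt(c,u,v).round(3))
```

```text
knob [0.447 0.337 0.067]
block [0.427 0.306 0.047]
eye [ 0.5   -0.024  0.058]
forkplate [ 0.598 -0.072  0.129]
sander [0.368 0.031 0.025]
white [ 0.36  -0.146  0.064]
ochre [0.614 0.302 0.047]
pivot [0.564 0.103 0.128]
knob [0.445 0.336 0.07 ]
block [0.443 0.327 0.044]
eye [ 0.505 -0.014  0.043]
post [0.518 0.021 0.112]
pivot [0.566 0.103 0.124]
sander [0.378 0.045 0.026]
white [ 0.36  -0.145  0.063]
ochre [0.62  0.308 0.047]
```

View pics/scene0c.png

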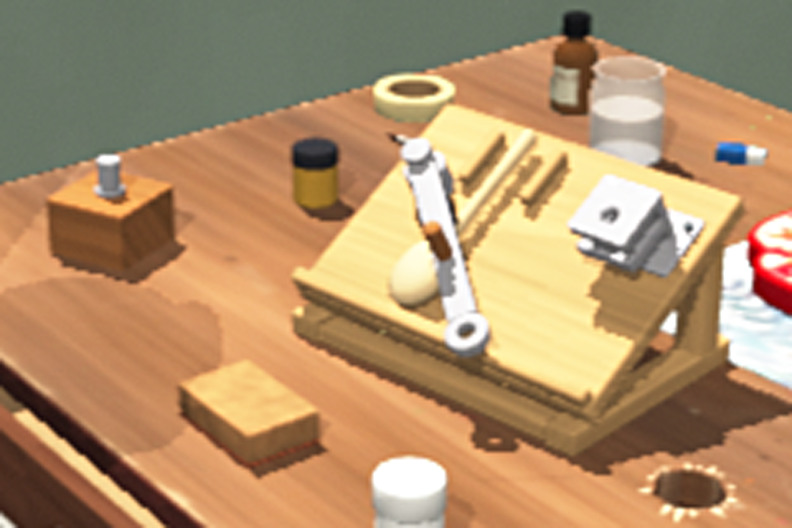

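View pics/side0c.png

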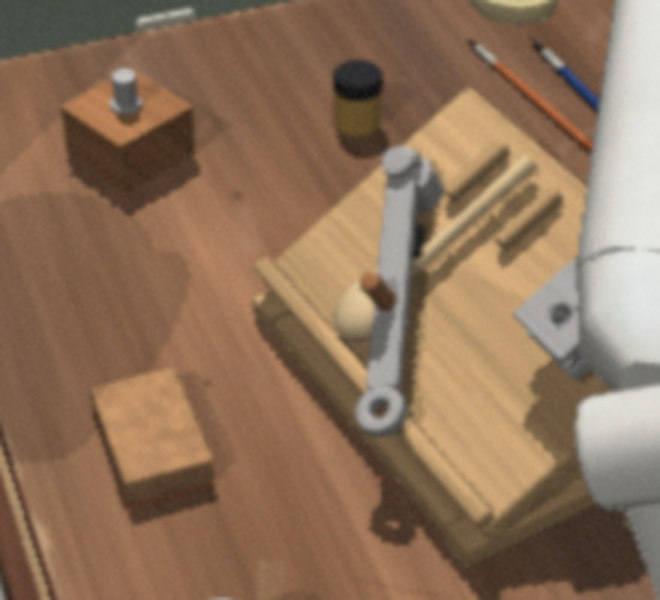

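```bash
cat >> h.py <<'E'
def tri(*obs):
    A=np.zeros((3,3));b=np.zeros(3);r=[]
    for c,(u,v) in obs:
        o,d=ray(c,u,v); d=d/np.linalg.norm(d); M=np.eye(3)-np.outer(d,d); A+=M;b+=M@o
    p=np.linalg.solve(A,b)
    return p,[np.round(proj(c,p)-np.array(uv),1) for c,uv in obs]
E
python3 - <<'E'
from h import *
s=load('scene0');d=load('side0')
A=lambda x,y:(210+x/3.3,190+y/3.3); B=lambda x,y:(230+x/3,150+y/3)
for n,a,b in [('fork',(610,213),(561,313)),('pivot bolt top',(417,150),(402,160)),('eye upper',(466,331),(380,407)),('posttop',(432,229),(371,281)),('knob top',(108,158),(123,74)),('ledge L end',(298,275),(263,264))]:
    p,r=tri((s,A(*a)),(d,B(*b))); print(n,p.round(4),r)
# deck plane from depth: points in deck region
def cloud(c):
    K=c['intrinsics'];v,u=np.mgrid[:480,:640];z=c['range_z']
    P=np.stack([(u-K[0,2])/K[0,0]*z,-(v-K[1,2])/K[1,1]*z,-z],-1)
    return P@c['rotation'].T+c['origin']
for c,poly in [(s,[(500,290),(560,300),(590,380),(500,345)]),(s,[(330,260),(390,200),(410,240),(380,280)]),(d,[(420,350),(510,360),(520,450),(480,480),(420,420)])]:
    f=A if c is s else B
    m=np.zeros((480,640),np.uint8); cv2.fillPoly(m,[np.array([f(*q) for q in poly]).astype(int)],1)
    P=cloud(c)[(m>0)&(c['range_z']>0)]
    for _ in range(3):
        ctr=P.mean(0);n=np.linalg.svd(P-ctr)[2][2];n*=np.sign(n[2]); r=(P-ctr)@n; P=P[abs(r)<2.5*r.std()+1e-4]
    print('plane',ctr.round(3),n.round(4),'tilt',np.degrees(np.arccos(n[2])),'yaw',np.degrees(np.arctan2(-n[1],-n[0])),r.std(),len(P))
P=cloud(s)
# lamp
for u,v in [(455,110),(490,130),(510,170),(540,250),(570,330),(600,400)]: print('lamp',P[v,u].round(3))
P=cloud(d)
for u,v in [(465,110),(460,200),(450,295),(465,350),(490,420),(500,470)]: print('lampd',P[v,u].round(3))
E
```

```text
fork [ 0.5954 -0.056   0.1296] [array([-0.2, -0.1]), array([0.2, 0.2])]
pivot bolt top [0.5707 0.1139 0.124 ] [array([0., 0.]), array([-0., -0.])]
eye upper [ 0.4978 -0.029   0.0632] [array([-0.2, -0.1]), array([0.3, 0.2])]
posttop [0.5141 0.0271 0.1105] [array([-0.2, -0.1]), array([0.2, 0.2])]
knob top [0.4477 0.3405 0.0744] [array([-0.2, -0.2]), array([0.2, 0.3])]
ledge L end [0.4844 0.1401 0.0413] [array([-0.1, -0.1]), array([0.1, 0.1])]
plane [ 0.55  -0.041  0.053] [-0.4874 -0.0764  0.8698] tilt 29.56247969875247 yaw 8.906236406377712 0.001739492051450414 475
plane [0.536 0.118 0.061] [-0.493  -0.0722  0.867 ] tilt 29.884978059837042 yaw 8.336507939544676 0.0019107606100175218 301
plane [ 0.551 -0.039  0.054] [-0.4927 -0.0824  0.8663] tilt 29.96632924523641 yaw 9.490279565703572 0.0013709370518859459 1109
lamp [ 0.431 -0.328  0.496]
lamp [ 0.376 -0.433  0.493]
lamp [ 0.394 -0.456  0.444]
lamp [ 0.413 -0.503  0.346]
lamp [ 0.434 -0.551  0.242]
lamp [ 0.461 -0.595  0.145]
lampd [ 0.517 -0.227  0.498]
lampd [ 0.435 -0.354  0.5  ]
lampd [ 0.379 -0.436  0.496]
lampd [ 0.389 -0.451  0.452]
lampd [ 0.402 -0.479  0.399]
lampd [ 0.41  -0.497  0.351]
```

```bash
cat >> h.py <<'E'
def frame():
    s=env.get_state(); M=R(s['tool_rot']); return s,M
def plan(p,ya=None):
    """world TCP target, tool-y world angle (deg) -> shares"""
    s,M=frame(); l=M.T@(np.asarray(p)-s['eef_pos'])/0.6
    cur=np.degrees(np.arctan2(M[1,1],M[0,1])); y=0
    if ya is not None: y=-(ya-cur)   # tool z down
    print('linear',l.round(4),'yaw',round(y/90,4),'mm',np.linalg.norm(l)*600,'cur ya',cur)
YAW=np.radians(8.7)
xu=np.array([np.cos(YAW)*np.cos(np.pi/6),np.sin(YAW)*np.cos(np.pi/6),.5]); yl=np.array([-np.sin(YAW),np.cos(YAW),0]); nn=np.cross(xu,yl)
E
python3 -c "
from h import *
plan([0.50,0.04,0.28],-30)
plan([0.43,0.25,0.28],-36)
c=load('wrist0');print(-c['rotation'][:,2])
"
```

```text
linear [-0.7405 -0.7783 -0.1103] yaw 1.0769 mm 647.9587256841194 cur ya 66.92172949336675
linear [-0.496  -0.502  -0.1105] yaw 1.1436 mm 428.58930668794454 cur ya 66.92172949336675
[ 0.25085629 -0.10770177 -0.96201427]
```

```bash
python3 -m creep '[{"fingers":100,"linear":[-0.74,-0.778,-0.11],"yaw":0.6},{"fingers":100,"linear":[-0.74,-0.778,-0.11],"yaw":0.6},{"fingers":100,"linear":[-0.74,-0.778,-0.11],"yaw":0.6},{"fingers":100,"linear":[-0.74,-0.778,-0.11],"yaw":0.6},{"fingers":100,"linear":[-0.74,-0.778,-0.11],"yaw":0.6},{"fingers":100,"linear":[-0.74,-0.778,-0.11],"yaw":0.6},{"fingers":100,"linear":[-0.74,-0.778,-0.11],"yaw":0.6},{"fingers":100,"linear":[-0.74,-0.778,-0.11],"yaw":0.6}]' 10; python3 -c "
from h import *
plan([0.49,0.05,0.28],-30)"
```

```text
time_s: 0.82
eef_pos: [0.3905, 0.3314, 0.248]
tool_rot: [0.0, 0.626, 0.78, -0.0]
force: [0.7, 0.7, -0.0]
finger_gap: 0.0911
linear [-0.4939  0.06   -0.0532] yaw 0.4726 mm 300.1998513839372 cur ya 12.53624856510671
```

```bash
python3 -m creep '[{"fingers":40,"linear":[-0.49,0.06,-0.053],"yaw":0.47},{"fingers":40,"linear":[-0.49,0.06,-0.053],"yaw":0.47},{"fingers":40,"linear":[-0.49,0.06,-0.053],"yaw":0.47},{"fingers":40,"linear":[-0.49,0.06,-0.053],"yaw":0.47},{"fingers":40,"linear":[-0.49,0.06,-0.053],"yaw":0.47},{"fingers":40,"linear":[-0.49,0.06,-0.053],"yaw":0.47},{"fingers":40,"linear":[-0.49,0.06,-0.053],"yaw":0.47},{"fingers":40,"linear":[-0.49,0.06,-0.053],"yaw":0.47}]' 10; python3 -m creep '[{"fingers":40,"linear":[0,0,0],"yaw":0}]'; python3 -c "
from h import *
print(env.get_state()['eef_pos'],frame()[0]['finger_gap']); snap('wrist','wrist1')"
```

```text
time_s: 1.48
eef_pos: [0.4929, 0.0504, 0.2806]
tool_rot: [0.001, 0.864, 0.503, 0.001]
force: [-0.2, 0.6, -0.0]
finger_gap: 0.0412
time_s: 1.57
eef_pos: [0.4919, 0.0529, 0.2799]
tool_rot: [0.0, 0.864, 0.503, 0.0]
force: [-1.4, 0.6, 0.6]
finger_gap: 0.0372
[0.49190733 0.05287201 0.27990194] 0.03716418096681138
```

View pics/wrist1.png

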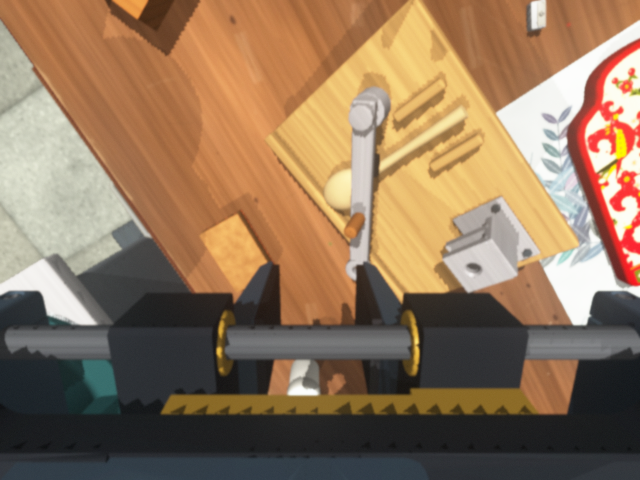

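Wrist view: pivot bolt (366,115), post (354,222), fork hole (473,267), eye (354,268). I'll crop and refine these, then triangulate with the fixed views.

Run:
```python
from h import *
a=load('wrist1')['color']
x=cv2.resize(a[85:245,320:400],None,fx=3.7,fy=3.7,interpolation=cv2.INTER_CUBIC); y=cv2.resize(a[190:300,430:550],None,fx=4,fy=4,interpolation=cv2.INTER_CUBIC)
o=np.zeros((600,800,3),np.uint8); o[:x.shape[0],:x.shape[1]]=x; o[:y.shape[0],310:310+y.shape[1]]=y; cv2.imwrite('pics/wrist1c.png',o)
```

```text
(no output)
```

View pics/wrist1c.png

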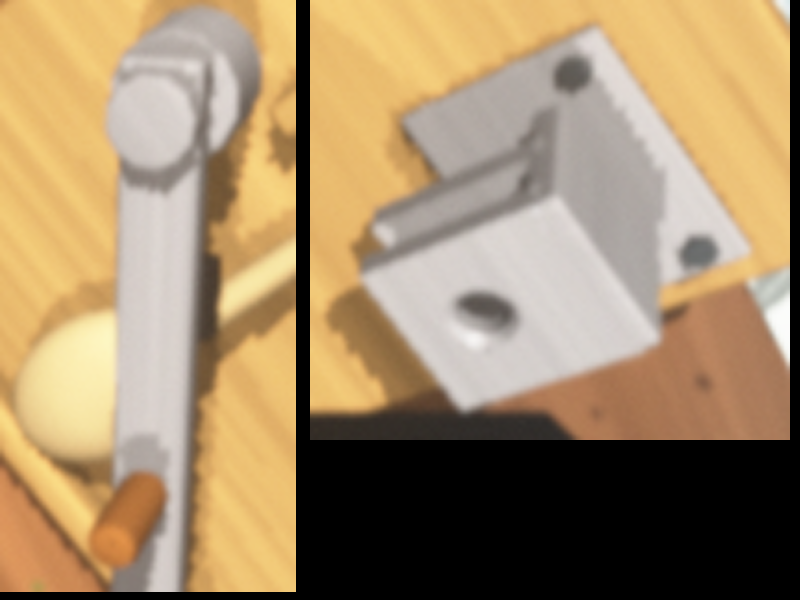

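Run:
```python
from h import *
s=load('scene0');d=load('side0');w=load('wrist1')
A=lambda x,y:(210+x/3.3,190+y/3.3); B=lambda x,y:(230+x/3,150+y/3)
C1=lambda x,y:(320+x/3.7-.4,85+y/3.7-.4); C2=lambda x,y:(430+(x-310)/4-.4,190+y/4-.4)
for n,a,b,k in [('fork',A(610,213),B(561,313),C2(484,312)),('pivot bolt top',A(417,150),B(402,160),C1(151,122)),('posttop',A(430,228),B(370,279),C1(115,543))]:
    print(n,tri((s,a),(d,b),(w,k)),tri((s,a),(w,k))[0].round(4),pt(w,*k).round(4))
```

```text
fork (array([ 0.59577949, -0.05489018,  0.12865748]), [array([-0.4,  0.1]), array([0.1, 0.1]), array([0.9, 0.1])]) [ 0.5958 -0.055   0.1285] [ 0.5991 -0.0649  0.1091]
pivot bolt top (array([0.56849887, 0.11227118, 0.12527383]), [array([-0.3, -0.1]), array([-0.7,  0.2]), array([ 2.4, -0.3])]) [0.5677 0.1123 0.1252] [0.5662 0.1131 0.1289]
posttop (array([0.51289463, 0.02722941, 0.11189604]), [array([-0.1, -0.3]), array([-0.1,  0.4]), array([ 0.2, -0.2])]) [0.5127 0.0269 0.1113] [0.5129 0.0283 0.1162]
```

```bash
cat >> h.py <<'E'
YAW=np.radians(9.0)
xu=np.array([np.cos(YAW)*np.cos(np.pi/6),np.sin(YAW)*np.cos(np.pi/6),.5]); yl=np.array([-np.sin(YAW),np.cos(YAW),0]); nn=np.cross(xu,yl)
FORK=np.array([.5957,-.0550,.129]); PIV=FORK+.17*yl-.009*nn
def post(th): return PIV+.1*(-np.sin(th)*xu-np.cos(th)*yl)+.03*nn
def jdir(th):
    v=np.cos(th)*xu-np.sin(th)*yl; v[2]=0; return v/np.linalg.norm(v)
def tcp(th,c,dz=-.013):
    v=jdir(th); return post(th)+c*v+[0,0,dz], np.degrees(np.arctan2(v[1],v[0]))
E
python3 - <<'E'
from h import *
for t in [.66,.69,.715,.74,.77]: print(t,post(t).round(4))
th=.72
p,y=tcp(th,.005); print(p,y); plan(p,y)
E
```

```text
0.66 [0.5186 0.0249 0.1165]
0.69 [0.5164 0.0265 0.1154]
0.715 [0.5145 0.0278 0.1144]
0.74 [0.5126 0.0292 0.1135]
0.77 [0.5104 0.0309 0.1124]
[0.51812129 0.02511189 0.1012173 ] -36.36296390813595
linear [-0.0202  0.0629  0.2972] yaw 0.0763 mm 182.69981638112586 cur ya -29.49528410699276
```

```bash
python3 -m creep '[{"fingers":40,"linear":[-0.02,0.063,0],"yaw":0.076},{"fingers":40,"linear":[-0.02,0.063,0.05],"yaw":0.076},{"fingers":40,"linear":[-0.02,0.063,0.11],"yaw":0.076},{"fingers":40,"linear":[-0.02,0.063,0.17],"yaw":0.076},{"fingers":40,"linear":[-0.02,0.063,0.21],"yaw":0.076},{"fingers":40,"linear":[-0.02,0.063,0.24],"yaw":0.076},{"fingers":40,"linear":[-0.02,0.063,0.24],"yaw":0.076}]' 10; python3 -c "
from h import *
p,y=tcp(.72,.005); plan(p,y); c=snap('wrist','wrist2');snap('side','side2');print(proj(c,post(.72)),proj(c,frame()[0]['eef_pos']))"
```

```text
time_s: 2.2
eef_pos: [0.5155, 0.0274, 0.1321]
tool_rot: [-0.001, 0.891, 0.453, -0.003]
force: [-0.8, 0.5, -0.4]
finger_gap: 0.0367
linear [-0.0003  0.006   0.0514] yaw 0.0029 mm 31.034940981452465 cur ya -36.1059094999227
[315.87303782 279.78578195] [323.0465241  293.87339774]
```

View pics/wrist2.png

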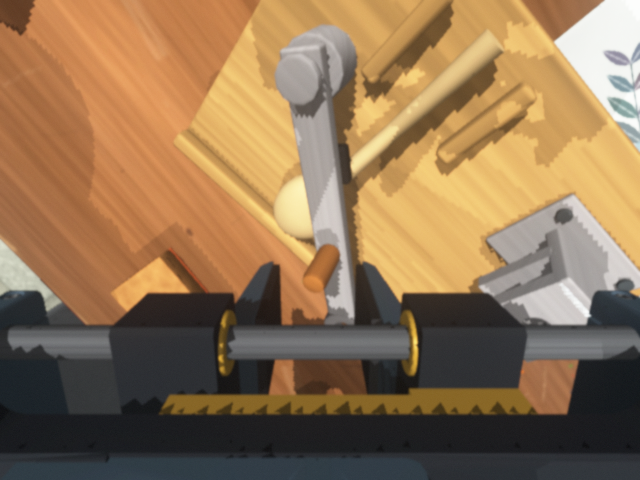

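The post top appears at (316,282) between the finger tips (278–358), about 2 px from the predicted (316,280). I'll descend the rest and compute the arc.

```bash
python3 -m creep '[{"fingers":40,"linear":[0,0.006,0.025],"yaw":0.003},{"fingers":40,"linear":[0,0.006,0.051],"yaw":0.003},{"fingers":40,"linear":[0,0.006,0.051],"yaw":0.003},{"fingers":40,"linear":[0,0.006,0.051],"yaw":0.003}]' 10; python3 -c "
from h import *
print(frame()[0]['force'])
for th,c in [(.72,.010),(.64,.012),(.56,.012),(.48,.012),(.40,.012),(.32,.012),(.24,.012),(.16,.012),(.08,.012),(0.0,.012),(-.03,.012)]:
  print(th); plan(*tcp(th,c))"
```

```text
time_s: 2.63
eef_pos: [0.5215, 0.0242, 0.1061]
tool_rot: [0.0, 0.893, 0.45, 0.0]
force: [-0.1, 0.0, 0.9]
finger_gap: 0.0366
[-0.09902157  0.03652056  0.91296018]
0.72
linear [-0.0021  0.0029  0.0082] yaw -0.001 mm 5.366170721049976 cur ya -36.45414314218369
0.64
linear [0.     0.0184 0.003 ] yaw -0.053 mm 11.192560581364178 cur ya -36.45414314218369
0.56
linear [ 0.0032  0.0302 -0.0025] yaw -0.1061 mm 18.310744401015707 cur ya -36.45414314218369
0.48
linear [ 0.0074  0.0416 -0.0083] yaw -0.1605 mm 25.85238686608839 cur ya -36.45414314218369
0.4
linear [ 0.0125  0.0525 -0.0143] yaw -0.2159 mm 33.49969764500096 cur ya -36.45414314218369
0.32
linear [ 0.0185  0.0628 -0.0205] yaw -0.2724 mm 41.15670411420358 cur ya -36.45414314218369
0.24
linear [ 0.0255  0.0724 -0.0269] yaw -0.3297 mm 48.77950598477792 cur ya -36.45414314218369
0.16
linear [ 0.0332  0.0812 -0.0334] yaw -0.3878 mm 56.34160993673377 cur ya -36.45414314218369
0.08
linear [ 0.0417  0.0893 -0.0401] yaw -0.4463 mm 63.82400181692303 cur ya -36.45414314218369
0.0
linear [ 0.0509  0.0965 -0.0467] yaw -0.505 mm 71.21159541705433 cur ya -36.45414314218369
-0.03
linear [ 0.0545  0.099  -0.0492] yaw -0.5271 mm 73.9548576861875 cur ya -36.45414314218369
```

```bash
python3 -m creep '[{"fingers":40,"linear":[0,0.01,0.004],"yaw":0},{"fingers":40,"linear":[0,0.018,0.002],"yaw":-0.05},{"fingers":40,"linear":[0.003,0.03,-0.002],"yaw":-0.1},{"fingers":40,"linear":[0.007,0.042,-0.008],"yaw":-0.16},{"fingers":40,"linear":[0.0125,0.0525,-0.014],"yaw":-0.215},{"fingers":40,"linear":[0.0185,0.063,-0.02],"yaw":-0.27},{"fingers":40,"linear":[0.0255,0.0725,-0.027],"yaw":-0.33},{"fingers":40,"linear":[0.0255,0.0725,-0.027],"yaw":-0.33}]' 10; python3 -c "
from h import *
print(frame()[0]['force'])
c=snap('wrist','wrist3');snap('side','side3')
for th,c in [(.24,.012),(.16,.012),(.08,.012),(0.0,.012),(-.03,.012)]:
  print(th); plan(*tcp(th,c))"
```

```text
time_s: 3.3
eef_pos: [0.5674, 0.01, 0.1233]
tool_rot: [0.001, 0.746, 0.666, 0.001]
force: [0.3, -0.8, 0.9]
finger_gap: 0.0365
[ 0.34778054 -0.84875349  0.86299098]
0.24
linear [ 0.0009 -0.0007 -0.0003] yaw -0.002 mm 0.7211837224949523 cur ya -6.96333275056403
0.16
linear [ 0.0033  0.0108 -0.0068] yaw -0.0601 mm 7.905882919028701 cur ya -6.96333275056403
0.08
linear [ 0.0067  0.022  -0.0134] yaw -0.1186 mm 15.977650833083025 cur ya -6.96333275056403
0.0
linear [ 0.0112  0.0328 -0.02  ] yaw -0.1774 mm 24.033848181640177 cur ya -6.96333275056403
-0.03
linear [ 0.0131  0.0368 -0.0225] yaw -0.1994 mm 27.04636536410027 cur ya -6.96333275056403
```

View pics/wrist3.png

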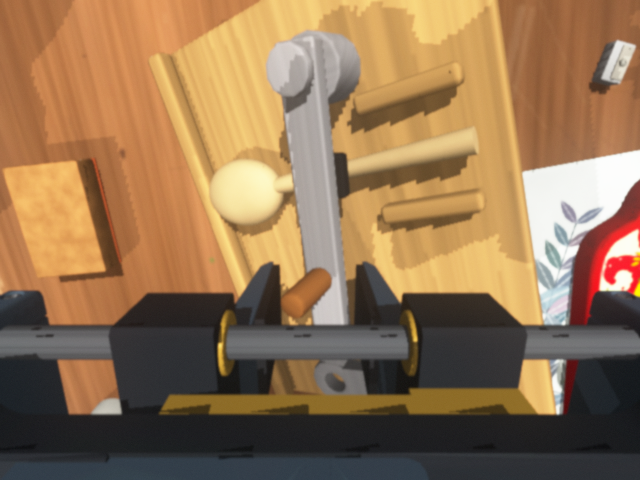

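The post (305,290) rides against the rear finger and the bar has swung to about 0.25 rad. I'll continue to the stop.

```bash
python3 -m creep '[{"fingers":40,"linear":[0.002,0.005,-0.003],"yaw":-0.03},{"fingers":40,"linear":[0.003,0.011,-0.007],"yaw":-0.06},{"fingers":40,"linear":[0.005,0.016,-0.01],"yaw":-0.09},{"fingers":40,"linear":[0.007,0.022,-0.013],"yaw":-0.12},{"fingers":40,"linear":[0.009,0.028,-0.017],"yaw":-0.15},{"fingers":40,"linear":[0.011,0.033,-0.02],"yaw":-0.177},{"fingers":40,"linear":[0.011,0.034,-0.02],"yaw":-0.177},{"fingers":40,"linear":[0.011,0.034,-0.02],"yaw":-0.177}]' 10; python3 -c "
from h import *
print(frame()[0]['force'])
c=snap('wrist','wrist4');snap('side','side4');c=snap('scene','scene4');print(proj(c,FORK))
a=c['color'][190:320,300:460]; cv2.imwrite('pics/scene4c.png',cv2.resize(a,None,fx=4.5,fy=4.5,interpolation=cv2.INTER_CUBIC))
for th,c in [(0.0,.012),(-.03,.012)]:
  print(th); plan(*tcp(th,c))"
```

```text
time_s: 4.07
eef_pos: [0.5851, 0.0144, 0.1329]
tool_rot: [-0.001, 0.65, 0.76, -0.001]
force: [-5.4, 0.6, -0.4]
finger_gap: 0.0363
[-5.41250013  0.55430427 -0.41428377]
[394.4571443  254.51549314]
0.0
linear [-0.0003  0.0017 -0.002 ] yaw -0.0002 mm 1.6176145835840543 cur ya 8.979643018897915
-0.03
linear [ 0.0004  0.006  -0.0045] yaw -0.0223 mm 4.543801064143276 cur ya 8.979643018897915
```

View pics/wrist4.png

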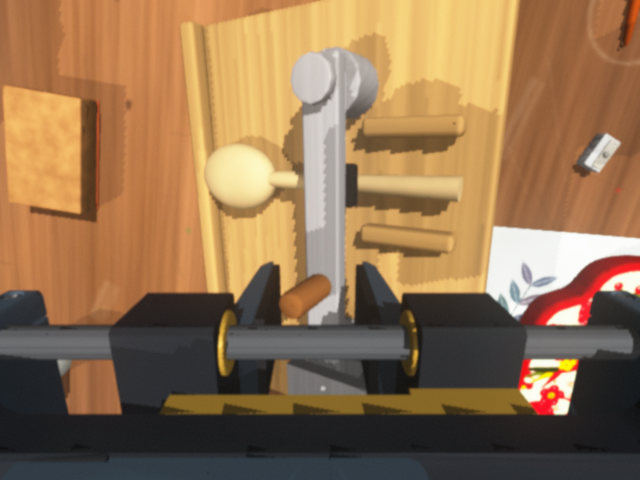

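View pics/scene4c.png

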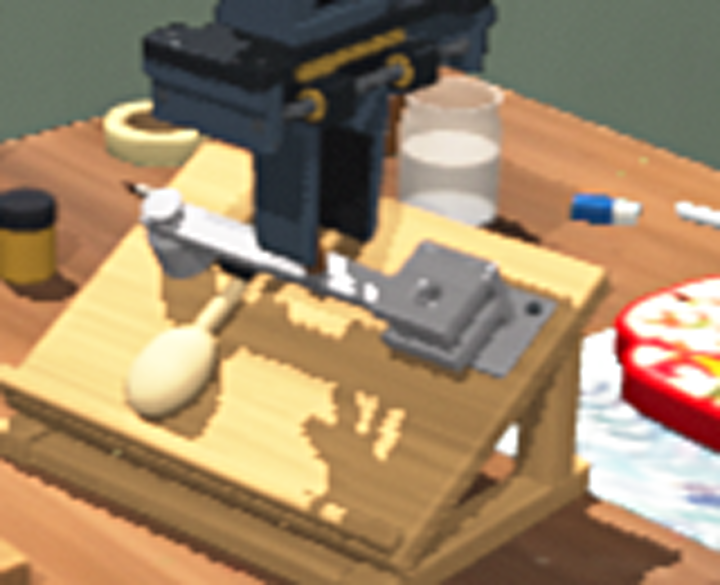

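The bar is nearly in the fork. The force has risen to −5.4 N, so it is probably touching the stop. I'll press a little more and check how the force grows.

```bash
python3 -m creep '[{"fingers":40,"linear":[0,0.004,-0.002],"yaw":0},{"fingers":40,"linear":[0,0.007,-0.002],"yaw":0},{"fingers":40,"linear":[0,0.007,-0.002],"yaw":0},{"fingers":40,"linear":[0,0.007,-0.002],"yaw":0}]' 10; python3 -c "
from h import *
print(frame()[0]['force'])
c=snap('wrist','wrist5')
for th,c in [(0.0,.012),(-.03,.012)]:
  print(th); plan(*tcp(th,c))"
```

```text
time_s: 4.55
eef_pos: [0.5862, 0.0148, 0.1327]
tool_rot: [-0.003, 0.649, 0.76, -0.003]
force: [-19.0, -1.9, 1.6]
finger_gap: 0.0369
[-19.02108371  -1.94357525   1.61309911]
0.0
linear [-0.0006  0.     -0.0024] yaw 0.0 mm 1.5082260667682237 cur ya 9.000535470089837
-0.03
linear [ 0.0001  0.0043 -0.005 ] yaw -0.022 mm 3.9411437676514773 cur ya 9.000535470089837
```

The force rose to 19 N for 1 mm of travel, so the bar is on its stop. I'll back off, rise and turn the jaws level with the rest's y.

```bash
python3 -m creep '[{"fingers":40,"linear":[0,-0.012,0],"yaw":0},{"fingers":40,"linear":[0,-0.012,-0.03],"yaw":0},{"fingers":40,"linear":[0,-0.012,-0.09],"yaw":-0.05},{"fingers":40,"linear":[0,-0.012,-0.15],"yaw":-0.13},{"fingers":40,"linear":[0,-0.06,-0.2],"yaw":-0.21},{"fingers":40,"linear":[0,-0.12,-0.2],"yaw":-0.29},{"fingers":40,"linear":[0,-0.18,-0.2],"yaw":-0.37},{"fingers":40,"linear":[0,-0.24,-0.2],"yaw":-0.44}]' 8; python3 -c "
from h import *
s=frame()[0];print(s['force'],s['joints'])
c=snap('wrist','wrist6');c=snap('scene','scene6');print(proj(c,FORK))
a=c['color'][190:320,300:460]; cv2.imwrite('pics/scene6c.png',cv2.resize(a,None,fx=4.5,fy=4.5,interpolation=cv2.INTER_CUBIC))
snap('side','side6')
print(post(0))
plan([.4475,.3405,.19],99)"
```

```text
time_s: 5.27
eef_pos: [0.4471, -0.0081, 0.255]
tool_rot: [0.001, 0.35, 0.937, 0.0]
force: [-0.3, -0.8, 0.7]
finger_gap: 0.0363
[-0.33511253 -0.75056462  0.65828035] [-7.01299978e-02 -9.64476479e-02  2.20047265e+00 -1.18125569e-04
  1.03551238e+00 -9.24951222e-01]
[394.4571443  254.51549314]
[0.57437886 0.01249562 0.14718653]
linear [0.3835 0.4366 0.1082] yaw -0.5598 mm 354.6684523877143 cur ya 48.61649077555863
```

View pics/wrist6.png

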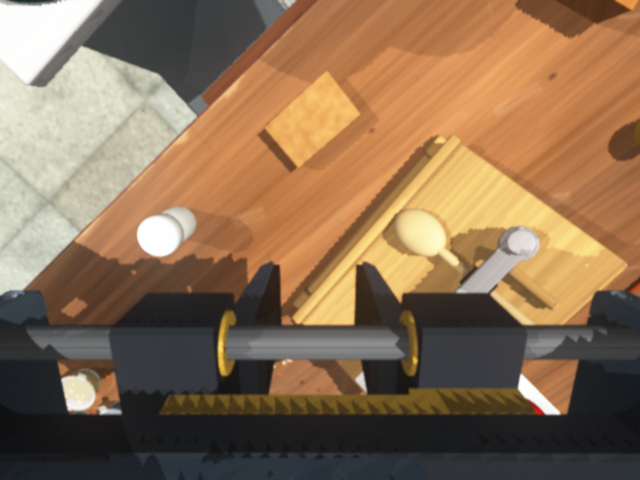

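View pics/scene6c.png

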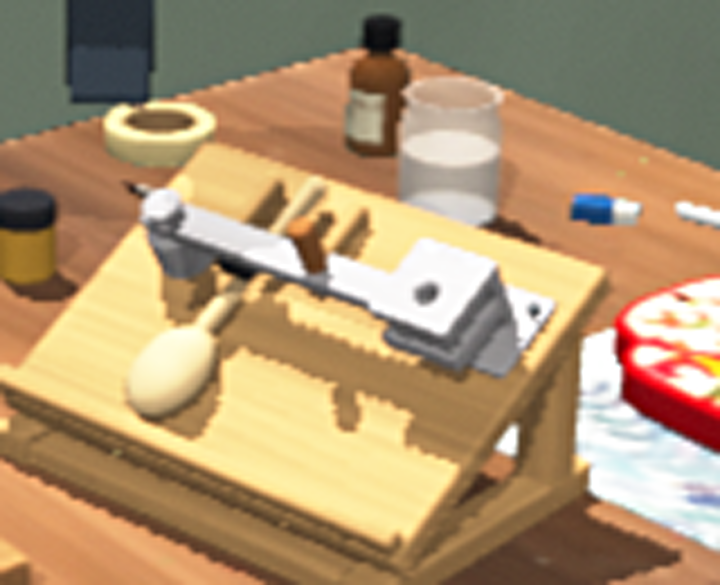

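The scene view shows the bar lying in the fork, with the hole at crop (427,292). Next I'll hover over the pin.

```bash
python3 -m creep '[{"fingers":50,"linear":[0.32,0.36,0.05],"yaw":-0.56},{"fingers":50,"linear":[0.32,0.36,0.05],"yaw":-0.56},{"fingers":50,"linear":[0.32,0.36,0.05],"yaw":-0.56},{"fingers":50,"linear":[0.32,0.36,0.05],"yaw":-0.56},{"fingers":50,"linear":[0.32,0.36,0.05],"yaw":-0.56},{"fingers":50,"linear":[0.32,0.36,0.05],"yaw":-0.56},{"fingers":50,"linear":[0.32,0.36,0.05],"yaw":-0.56},{"fingers":50,"linear":[0.32,0.36,0.05],"yaw":-0.56}]' 8;python3 -m creep '[{"fingers":50,"linear":[0,0,0],"yaw":0},{"fingers":50,"linear":[0,0,0],"yaw":0}]' 8; python3 -c "
from h import *
s=frame()[0];print(s['eef_pos'],s['joints'])
c=snap('wrist','wrist7');print(proj(c,[.4475,.3405,.073]))
plan([.4475,.3405,.19],99)"
```

```text
time_s: 6.08
eef_pos: [0.4471, 0.287, 0.2242]
tool_rot: [0.001, -0.084, 0.996, 0.001]
force: [0.3, 0.3, -0.3]
finger_gap: 0.0456
time_s: 6.25
eef_pos: [0.4468, 0.2813, 0.2243]
tool_rot: [0.0, -0.078, 0.997, -0.0]
force: [-0.4, 0.3, 0.2]
finger_gap: 0.0453
[0.44680719 0.28126309 0.22434771] [ 5.17762511e-01  9.28059754e-02  2.07434017e+00 -1.97380745e-04
  9.74458448e-01 -1.21008404e+00]
[382.456891  234.3432592]
linear [-0.0166  0.0984  0.0575] yaw -0.0003 mm 69.07917384587756 cur ya 98.9698251838759
```

View pics/wrist7.png

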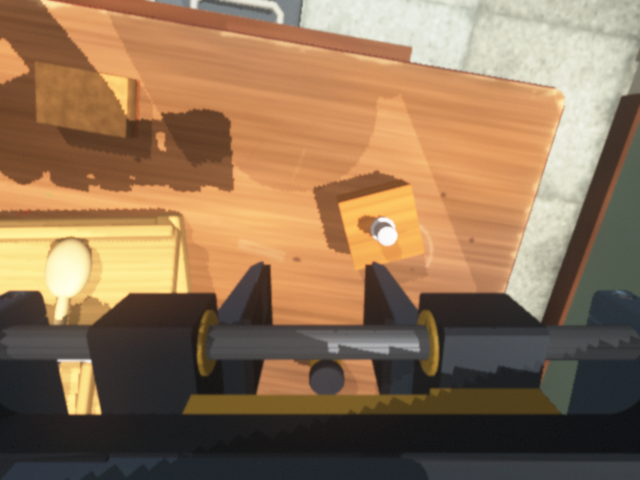

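The knob top is at (386,234) against a predicted (382,234). The ochre jar is at (326,377). I'll refine with colour masks and triangulation.

Run:
```python
from h import *
s=load('scene0');d=load('side0');w=load('wrist7')
def crop(c,u,v,r,f): return cv2.resize(c['color'][v-r:v+r,u-r:u+r],None,fx=f,fy=f,interpolation=cv2.INTER_CUBIC)
o=np.hstack([crop(s,243,245,13,10),crop(d,271,182,13,10),crop(w,386,234,20,6.5)]); cv2.imwrite('pics/knobs.png',o); print(o.shape)
```

```text
(260, 780, 3)
```

View pics/knobs.png

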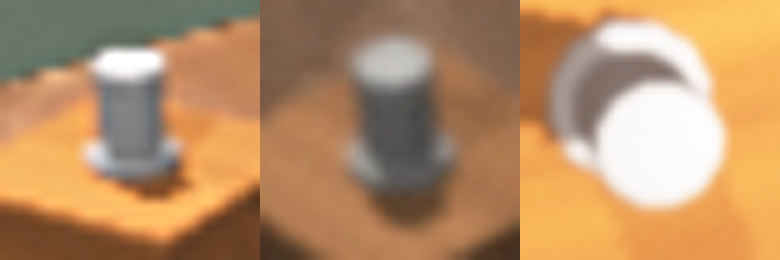

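Run:
```python
from h import *
s=load('scene0');d=load('side0');w=load('wrist7')
f=lambda u0,v0,r,k,x,y:(u0-r+(x+.5)/k-.5,v0-r+(y+.5)/k-.5)
a=f(243,245,13,10,129,63); b=f(271,182,13,10,394-260,63); k=f(386,234,20,6.5,659-520,144)
print(a,b,k,tri((s,a),(d,b),(w,k)),tri((s,a),(d,b))[0],tri((s,a),(w,k))[0], pt(w,*k,z=.073))
a=f(243,245,13,10,132,155); b=f(271,182,13,10,402-260,160); k=f(386,234,20,6.5,630-520,97)
print('flange',tri((s,a),(d,b),(w,k)),pt(w,*k,z=.049))
```

```text
(242.45, 237.85) (270.95, 174.85) (386.96153846153845, 235.73076923076923) (array([0.44862213, 0.34455679, 0.07210974]), [array([-0.4,  0.1]), array([ 0.3, -0.1]), array([-0.5,  0.2])]) [0.44736081 0.3407634  0.07419652] [0.4490097  0.3446836  0.07206913] [0.44813498 0.34475711 0.073     ]
flange (array([0.44833401, 0.34480131, 0.0462581 ]), [array([-0.3,  0.2]), array([ 0.2, -0.3]), array([-0.5,  0.1])]) [0.44755263 0.3446494  0.049     ]
```

```bash
python3 -c "
from h import *
plan([.4483,.3446,.10],99);plan([.4483,.3446,.055],99)"
```

```text
linear [-0.019   0.1049  0.2075] yaw -0.0003 mm 139.96053699387627 cur ya 98.9698251838759
linear [-0.019   0.1049  0.2825] yaw -0.0003 mm 181.15691092484613 cur ya 98.9698251838759
```

```bash
python3 -m creep '[{"fingers":50,"linear":[-0.019,0.06,0],"yaw":0},{"fingers":50,"linear":[-0.019,0.105,0.04],"yaw":0},{"fingers":50,"linear":[-0.019,0.105,0.1],"yaw":0},{"fingers":50,"linear":[-0.019,0.105,0.15],"yaw":0},{"fingers":50,"linear":[-0.019,0.105,0.19],"yaw":0},{"fingers":50,"linear":[-0.019,0.105,0.2],"yaw":0},{"fingers":50,"linear":[-0.019,0.105,0.2],"yaw":0},{"fingers":50,"linear":[-0.019,0.105,0.2],"yaw":0}]' 8; python3 -c "
from h import *
c=snap('wrist','wrist8');print(proj(c,[.4483,.3446,.073]))
plan([.4483,.3446,.055],99)"
```

```text
time_s: 6.97
eef_pos: [0.4486, 0.3448, 0.1057]
tool_rot: [0.0, -0.079, 0.997, 0.0]
force: [-0.1, 0.3, 0.2]
finger_gap: 0.0457
[317.00737325 270.54521878]
linear [ 0.0012 -0.0008  0.0853] yaw 0.0006 mm 51.19204533420671 cur ya 99.05291217069255
```

View pics/wrist8.png

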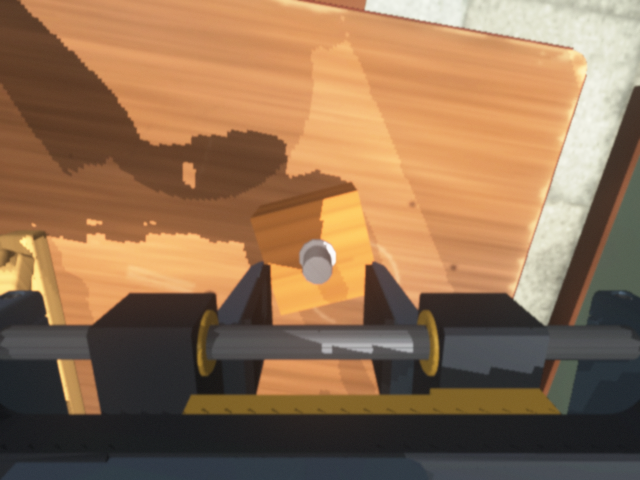

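The knob top is at (317,267), centred between the fingers and within 4 px of prediction. I'll descend and grip.

```bash
python3 -m creep '[{"fingers":50,"linear":[0.001,0,0.05],"yaw":0},{"fingers":50,"linear":[0.001,0,0.08],"yaw":0},{"fingers":50,"linear":[0.001,0,0.085],"yaw":0},{"fingers":50,"linear":[0.001,0,0.085],"yaw":0},{"fingers":10,"linear":[0.001,0,0.085],"yaw":0},{"fingers":10,"linear":[0.001,0,0.085],"yaw":0},{"fingers":10,"linear":[0.001,0,0.085],"yaw":0},{"fingers":10,"linear":[0.001,0,0.085],"yaw":0}]' 8; python3 -m creep '[{"fingers":10,"linear":[0,0,0],"yaw":0},{"fingers":10,"linear":[0,0,0],"yaw":0}]'; python3 -c "
from h import *
c=snap('wrist','wrist9');snap('side','side9');plan([.4483,.3446,.055],99)"
```

```text
time_s: 7.68
eef_pos: [0.4476, 0.3453, 0.0545]
tool_rot: [0.001, -0.08, 0.997, 0.0]
force: [-0.1, -0.4, -0.4]
finger_gap: 0.0218
time_s: 7.85
eef_pos: [0.4475, 0.3453, 0.0542]
tool_rot: [0.0, -0.08, 0.997, 0.0]
force: [-0.5, 0.1, 8.3]
finger_gap: 0.0176
linear [-0.0012 -0.0013 -0.0014] yaw 0.0016 mm 1.3646086420152959 cur ya 99.14676752982967
```

View pics/wrist9.png

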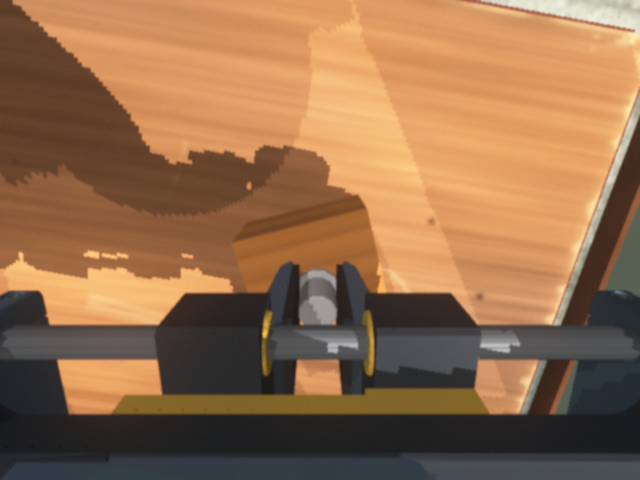

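Gripped, with a gap of 17.6 mm for the 18 mm knob. I'll lift 32 mm so that about 4 mm of tip stays in the block hole for tilting the pin.

```bash
python3 -m creep '[{"fingers":10,"linear":[0,0,-0.01],"yaw":0},{"fingers":10,"linear":[0,0,-0.025],"yaw":0},{"fingers":10,"linear":[0,0,-0.04],"yaw":0},{"fingers":10,"linear":[0,0,-0.05],"yaw":0},{"fingers":10,"linear":[0,0,-0.053],"yaw":0},{"fingers":10,"linear":[0,0,-0.053],"yaw":0},{"fingers":10,"linear":[0,0,-0.053],"yaw":0}]'; python3 -c "
from h import *
s=frame()[0];print(s['force'],s['eef_pos'])
c=snap('wrist','wrist10');c=snap('side','side10');e=snap('scene','scene10')
def crop(c,u,v,r,f): return cv2.resize(c['color'][v-r:v+r,u-r:u+r],None,fx=f,fy=f,interpolation=cv2.INTER_CUBIC)
cv2.imwrite('pics/s10.png',np.hstack([crop(e,243,235,30,6.5),crop(c,271,172,30,6.5)]))"
```

```text
time_s: 8.53
eef_pos: [0.4471, 0.345, 0.0854]
tool_rot: [0.0, -0.08, 0.997, 0.0]
force: [-0.3, -0.2, -0.7]
finger_gap: 0.0175
[-0.33039877 -0.1875579  -0.66102498] [0.44706445 0.34499069 0.08540058]
```

View pics/s10.png

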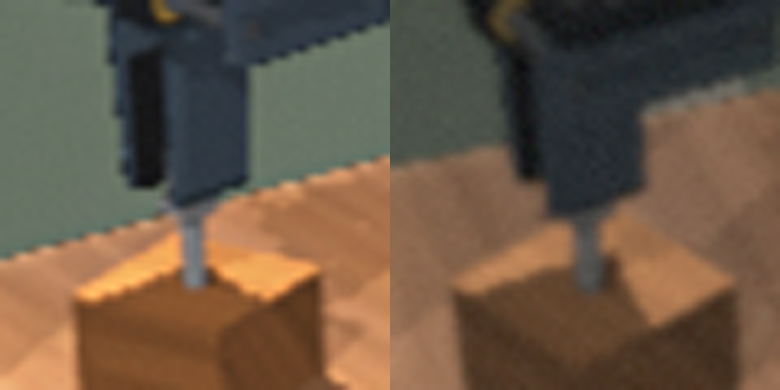

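Tip is about 5 mm inside the hole. I'll swing the hand in an arc toward rest −x (tool +x, 189°), so the hole rim tilts the pin about the jaw axis.

```bash
python3 -m creep '[{"fingers":10,"linear":[0.006,0,0],"yaw":0},{"fingers":10,"linear":[0.013,0,0.0005],"yaw":0},{"fingers":10,"linear":[0.02,0,0.0015],"yaw":0},{"fingers":10,"linear":[0.027,0,0.003],"yaw":0},{"fingers":10,"linear":[0.034,0,0.0045],"yaw":0},{"fingers":10,"linear":[0.04,0,0.006],"yaw":0},{"fingers":10,"linear":[0.044,0,0.0067],"yaw":0},{"fingers":10,"linear":[0.044,0,0.0067],"yaw":0}]'; python3 -c "
from h import *
s=frame()[0];print(s['force'],s['eef_pos'])
c=snap('wrist','wrist11');c=snap('side','side11');e=snap('scene','scene11')
def crop(c,u,v,r,f): return cv2.resize(c['color'][v-r:v+r,u-r:u+r],None,fx=f,fy=f,interpolation=cv2.INTER_CUBIC)
cv2.imwrite('pics/s11.png',np.hstack([crop(e,239,235,30,6.5),crop(c,265,172,30,6.5)]))"
```

```text
time_s: 9.35
eef_pos: [0.4204, 0.3406, 0.0811]
tool_rot: [-0.0, -0.08, 0.997, -0.0]
force: [0.2, 0.6, -0.3]
finger_gap: 0.0178
[ 0.15881668  0.64080885 -0.32030906] [0.42041645 0.34064854 0.08111733]
```

View pics/s11.png

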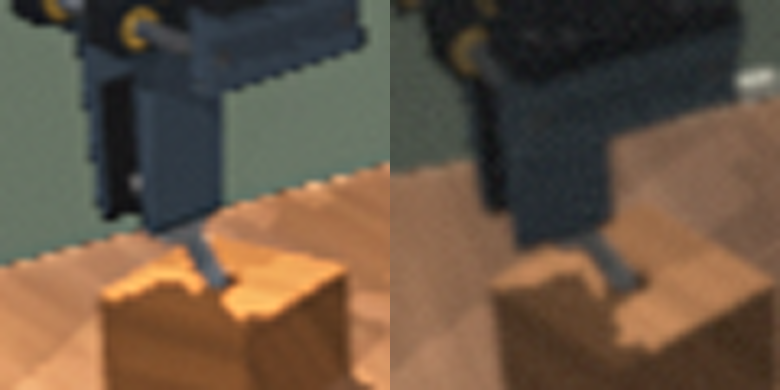

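The pin leans as intended in both views. I'll draw it out along its axis, rise, and measure the tilt in the air.

```bash
python3 -m creep '[{"fingers":10,"linear":[0.004,0,-0.008],"yaw":0},{"fingers":10,"linear":[0.009,0,-0.016],"yaw":0},{"fingers":10,"linear":[0.011,0,-0.03],"yaw":0},{"fingers":10,"linear":[0.011,0,-0.07],"yaw":0},{"fingers":10,"linear":[0.011,0,-0.12],"yaw":0},{"fingers":10,"linear":[0.011,0,-0.17],"yaw":0},{"fingers":10,"linear":[0.011,0,-0.17],"yaw":0},{"fingers":10,"linear":[0.011,0,-0.17],"yaw":0}]'; python3 -c "
from h import *
s=frame()[0];print(s['force'],s['eef_pos'])
c=snap('side','side12');e=snap('scene','scene12')
p=s['eef_pos']-[0,0,.02]; a=proj(e,p).astype(int);b=proj(c,p).astype(int);print(a,b)
def crop(c,u,v,r,f): return cv2.resize(c['color'][v-r:v+r,u-r:u+r],None,fx=f,fy=f,interpolation=cv2.INTER_CUBIC)
cv2.imwrite('pics/s12.png',np.hstack([crop(e,*a,20,10),crop(c,*b,20,10)]))"
```

```text
time_s: 10.17
eef_pos: [0.4153, 0.3404, 0.1856]
tool_rot: [0.002, -0.08, 0.997, 0.001]
force: [0.0, -0.6, -1.3]
finger_gap: 0.0176
[ 0.01947171 -0.62080572 -1.34200181] [0.41527513 0.34039893 0.18557891]
[228 206] [252 141]
```

View pics/s12.png

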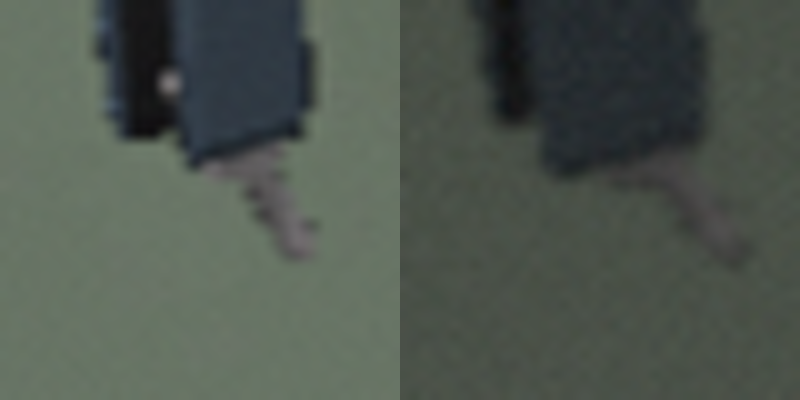

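Run:
```python
from h import *
s=load('scene12');d=load('side12')
f=lambda u0,v0,x,y:(u0-20+(x+.5)/10-.5,v0-20+(y+.5)/10-.5)
T,r=tri((s,f(228,206,300,256)),(d,f(252,141,336,260)))
print('tip',T,r)
# axis plane normals from each view -> direction
def pl(c,a,b):
    o,x=ray(c,*a);o,y=ray(c,*b);n=np.cross(x,y);return n/np.linalg.norm(n)
n1=pl(s,f(228,206,260,182),f(228,206,300,252)); n2=pl(d,f(252,141,280,188),f(252,141,336,256))
a=np.cross(n1,n2);a/=np.linalg.norm(a);a*=np.sign(a[2]); print('axis',a,'tilt',np.degrees(np.arccos(a[2])),'to n',np.degrees(np.arccos(a@nn)), nn)
st=frame()[0]
print('tip rel TCP',T-st['eef_pos'], 'expected 30deg', -.052*nn+np.array([0,0,.006]))
```

```text
tip [0.44137883 0.34601206 0.14537725] [array([0.1, 0.1]), array([-0.1, -0.1])]
axis [-0.46913588 -0.14009906  0.87194253] tilt 29.314834763061377 to n 3.8334869832358587 [-0.49384417 -0.07821723  0.8660254 ]
tip rel TCP [ 0.02727982  0.00651128 -0.03769544] expected 30deg [ 0.0256799   0.0040673  -0.03903332]
```

The tilt measures 29.3°, 3.8° from the deck normal. The tip offset agrees with the grip model to about 2 mm. Moving above the fork via z = 0.24.

```bash
python3 -c "
from h import *
plan([.5500,-.0602,.225],99)"
```

```text
linear [-0.1178 -0.6937 -0.0698] yaw 0.0016 mm 424.24956018822326 cur ya 99.14195548604206
```

```bash
python3 -m creep '[{"fingers":10,"linear":[-0.01,-0.03,-0.07],"yaw":0},{"fingers":10,"linear":[-0.02,-0.08,-0.07],"yaw":0},{"fingers":10,"linear":[-0.03,-0.14,-0.07],"yaw":0},{"fingers":10,"linear":[-0.04,-0.2,-0.07],"yaw":0},{"fingers":10,"linear":[-0.05,-0.26,-0.07],"yaw":0},{"fingers":10,"linear":[-0.06,-0.32,-0.07],"yaw":0},{"fingers":10,"linear":[-0.07,-0.38,-0.07],"yaw":0},{"fingers":10,"linear":[-0.08,-0.43,-0.07],"yaw":0}]'; python3 -c "
from h import *
plan([.5500,-.0602,.225],99)"
```

```text
time_s: 10.93
eef_pos: [0.5024, 0.0904, 0.2241]
tool_rot: [-0.001, -0.079, 0.997, -0.0]
force: [-0.1, 0.2, 0.2]
finger_gap: 0.0179
linear [-0.0385 -0.2604 -0.0016] yaw 0.0013 mm 157.91372140753228 cur ya 99.11739783309267
```

```bash
python3 -m creep '[{"fingers":10,"linear":[-0.007,-0.05,0],"yaw":0},{"fingers":10,"linear":[-0.015,-0.1,0],"yaw":0},{"fingers":10,"linear":[-0.022,-0.15,0],"yaw":0},{"fingers":10,"linear":[-0.03,-0.2,0],"yaw":0},{"fingers":10,"linear":[-0.035,-0.24,0],"yaw":0},{"fingers":10,"linear":[-0.038,-0.257,0],"yaw":0},{"fingers":10,"linear":[-0.038,-0.257,0],"yaw":0},{"fingers":10,"linear":[-0.038,-0.257,0],"yaw":0}]'; python3 -c "
from h import *
s=frame()[0];print(s['eef_pos'],s['force'])
c=snap('wrist','wrist13');e=snap('scene','scene13');snap('side','side13')
print('hole in wrist',proj(c,FORK),'tip',proj(c,s['eef_pos']+[.0272,.0043,-.0386]))
print('scene',proj(e,FORK),'tip',proj(e,s['eef_pos']+[.0272,.0043,-.0386]))
plan(FORK+.012*nn-[.0272,.0043,-.0386],99)"
```

```text
time_s: 11.6
eef_pos: [0.5493, -0.0557, 0.2243]
tool_rot: [-0.001, -0.079, 0.997, 0.0]
force: [0.8, -0.2, -0.5]
finger_gap: 0.0176
[ 0.54929279 -0.05570411  0.22434756] [ 0.76367682 -0.21500841 -0.52026232]
hole in wrist [308.6964207  298.00365918] tip [317.12412378 309.53537013]
scene [394.4571443  254.51549314] tip [387.83138707 231.51957928]
linear [-0.0202 -0.0124  0.0783] yaw 0.0022 mm 49.06406123440859 cur ya 99.1953842695966
```

View pics/wrist13.png

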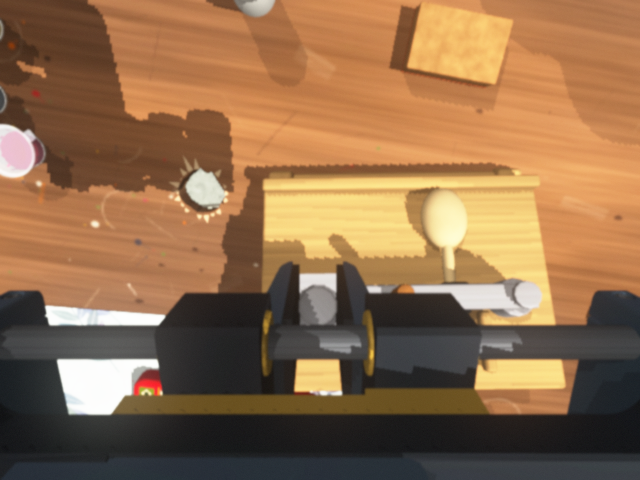

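View pics/side13.png

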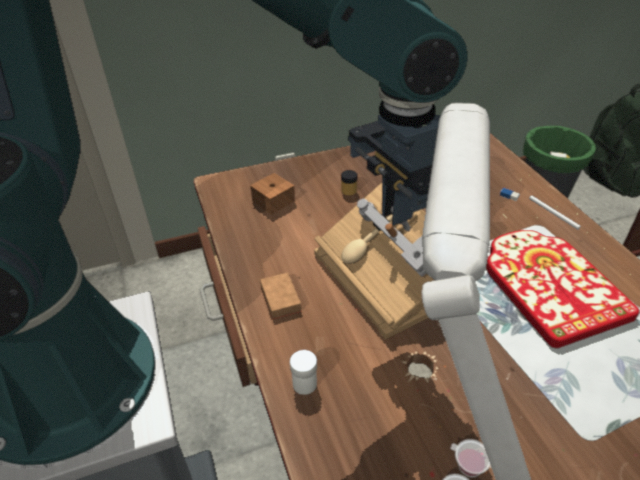

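```bash
python3 -m creep '[{"fingers":10,"linear":[-0.02,-0.0125,0.0],"yaw":0},{"fingers":10,"linear":[-0.02,-0.0125,0.02],"yaw":0},{"fingers":10,"linear":[-0.02,-0.0125,0.04],"yaw":0},{"fingers":10,"linear":[-0.02,-0.0125,0.06],"yaw":0},{"fingers":10,"linear":[-0.02,-0.0125,0.072],"yaw":0},{"fingers":10,"linear":[-0.02,-0.0125,0.072],"yaw":0},{"fingers":10,"linear":[-0.02,-0.0125,0.072],"yaw":0}]'
cat > look.py <<'E'
from h import *
import sys
k=sys.argv[1]
s=frame()[0];print(s['eef_pos'],s['force'])
c=snap('side','side'+k);e=snap('scene','scene'+k);w=snap('wrist','wrist'+k)
def crop(c,u,v,r,f):
    im=cv2.resize(c['color'][v-r:v+r,u-r:u+r],None,fx=f,fy=f,interpolation=cv2.INTER_CUBIC); return im
print('scene hole',(proj(e,FORK)-[395,243])*10+200,'side hole',(proj(c,FORK)-[410,245])*10+200)
t=s['eef_pos']+[.0272,.0043,-.0386]
print('scene tip',(proj(e,t)-[395,243])*10+200,'side tip',(proj(c,t)-[410,245])*10+200)
cv2.imwrite('pics/s%s.png'%k,np.hstack([crop(e,395,243,20,10),crop(c,410,245,20,10)]))
for q in (.012,.006,0,-.01,-.02,-.036,-.038):
    print(q,end=' '); plan(FORK+q*nn-[.0272,.0043,-.0386],99)
E
python3 look.py 14
```

```text
time_s: 12.33
eef_pos: [0.5623, -0.0612, 0.1813]
tool_rot: [-0.001, -0.08, 0.997, 0.0]
force: [0.0, 0.2, -0.3]
finger_gap: 0.0173
[ 0.56232827 -0.06123148  0.18132669] [ 0.04986836  0.23866982 -0.28136462]
scene hole [194.57144304 315.15493142] side hole [270.69358726 293.38667955]
scene tip [182.67568306 266.50251269] side tip [251.44813346 249.70083191]
0.012 linear [0.0007 0.0023 0.0077] yaw 0.0016 mm 4.8142944228034 cur ya 99.14119787494519
0.006 linear [-0.0043  0.0022  0.0163] yaw 0.0016 mm 10.215785891478882 cur ya 99.14119787494519
0 linear [-0.0093  0.0022  0.025 ] yaw 0.0016 mm 16.04827504660991 cur ya 99.14119787494519
-0.01 linear [-0.0176  0.0022  0.0394] yaw 0.0016 mm 25.939452891110594 cur ya 99.14119787494519
-0.02 linear [-0.0259  0.0022  0.0539] yaw 0.0016 mm 35.89099191452715 cur ya 99.14119787494519
-0.036 linear [-0.0392  0.0022  0.077 ] yaw 0.0016 mm 51.852253909721796 cur ya 99.14119787494519
-0.038 linear [-0.0409  0.0022  0.0799] yaw 0.0016 mm 53.84902833275604 cur ya 99.14119787494519
```

View pics/s14.png

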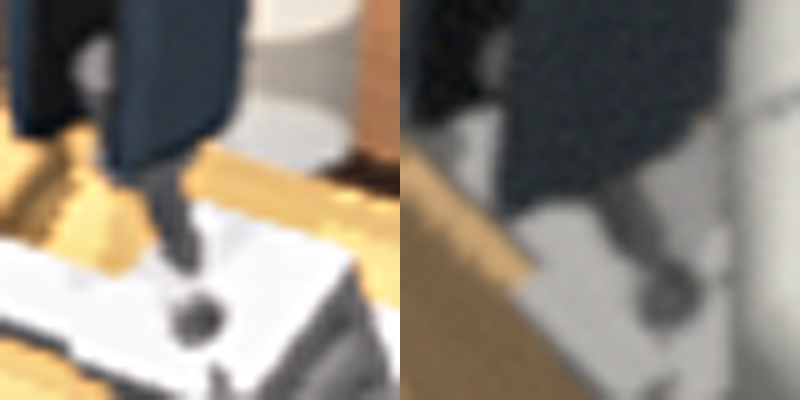

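Both views show the pin tip just above the hole. In the scene crop the tip is at (188,270) and the hole at (195,318). In the side crop the tip is near (250,265) and the hole at (268,297). I'll compute the relative offset in fork axes.

Run:
```python
from h import *
e=load('scene14');c=load('side14')
fe=lambda x,y:(395-20+(x+.5)/10-.5,243-20+(y+.5)/10-.5); fc=lambda x,y:(410-20+(x+.5)/10-.5,245-20+(y+.5)/10-.5)
H,r1=tri((e,fe(196,318)),(c,fc(268,297)))
F=np.stack([xu,yl,nn])
for ty in (258,265):
    T,r2=tri((e,fe(188,270)),(c,fc(250,ty)))
    print('hole',H.round(4),r1,'tip',T.round(4),r2,'rel in fork axes mm',(F@(T-H)*1e3).round(1))
t=frame()[0]['eef_pos']+[.0272,.0043,-.0386]
print('model rel',(F@(t-FORK)*1e3).round(1))
def pl(c,a,b):
    o,x=ray(c,*a);o,y=ray(c,*b);n=np.cross(x,y);return n/np.linalg.norm(n)
a=np.cross(pl(e,fe(163,190),fe(185,262)),pl(c,fc(208,190),fc(250,258)));a/=np.linalg.norm(a);print(a*np.sign(a[2]),np.degrees(np.arccos(abs(a@nn))))
```

```text
hole [ 0.594  -0.0555  0.1301] [array([-0.1, -0. ]), array([0.1, 0.1])] tip [ 0.5871 -0.0594  0.1446] [array([-0.1, -0. ]), array([0.1, 0.1])] rel in fork axes mm [ 0.8 -2.7 16.2]
hole [ 0.594  -0.0555  0.1301] [array([-0.1, -0. ]), array([0.1, 0.1])] tip [ 0.5857 -0.0613  0.1454] [array([0.1, 0. ]), array([-0.1, -0.1])] rel in fork axes mm [-0.3 -4.4 17.8]
model rel [ 2.7 -1.3 15.8]
[-0.47110374 -0.16482199  0.86654197] 5.1320971161010736
```

```bash
python3 -m creep '[{"fingers":10,"linear":[-0.003,0.0035,0.006],"yaw":0},{"fingers":10,"linear":[-0.006,0.0035,0.013],"yaw":0},{"fingers":10,"linear":[-0.008,0.0035,0.018],"yaw":0},{"fingers":10,"linear":[-0.008,0.0035,0.018],"yaw":0},{"fingers":10,"linear":[-0.008,0.0035,0.018],"yaw":0}]'; python3 look.py 15
```

```text
time_s: 12.9
eef_pos: [0.5673, -0.0586, 0.171]
tool_rot: [-0.0, -0.08, 0.997, 0.0]
force: [-0.6, 0.1, -0.1]
finger_gap: 0.0179
[ 0.5672705  -0.05857078  0.17098327] [-0.58152518  0.07133084 -0.08486814]
scene hole [194.57144304 315.15493142] side hole [270.69358726 293.38667955]
scene tip [188.75939189 301.06876755] side tip [264.2192223  277.79554516]
0.012 linear [ 0.0083 -0.0014 -0.011 ] yaw 0.0015 mm 8.34168400180158 cur ya 99.13845302655766
0.006 linear [ 0.0033 -0.0014 -0.0024] yaw 0.0015 mm 2.5961674539225843 cur ya 99.13845302655766
0 linear [-0.0017 -0.0014  0.0063] yaw 0.0015 mm 3.9870388650852977 cur ya 99.13845302655766
-0.01 linear [-0.01   -0.0014  0.0207] yaw 0.0015 mm 13.825958725643206 cur ya 99.13845302655766
-0.02 linear [-0.0183 -0.0014  0.0352] yaw 0.0015 mm 23.799533408339762 cur ya 99.13845302655766
-0.036 linear [-0.0316 -0.0015  0.0582] yaw 0.0015 mm 39.78485691427157 cur ya 99.13845302655766
-0.038 linear [-0.0333 -0.0015  0.0611] yaw 0.0015 mm 41.783812306243206 cur ya 99.13845302655766
```

View pics/s15.png

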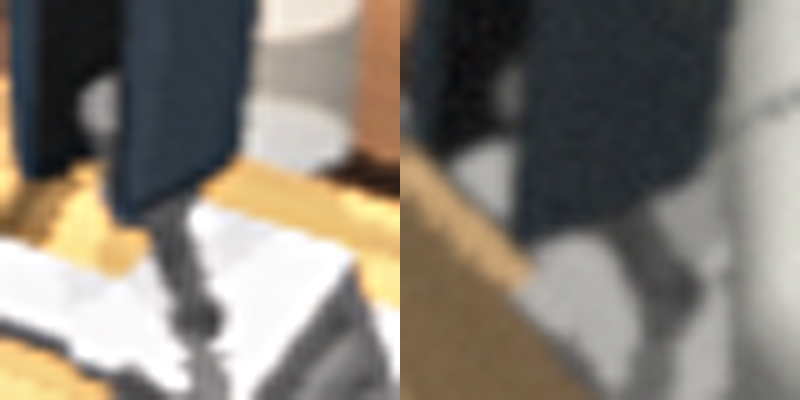

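View pics/wrist15.png

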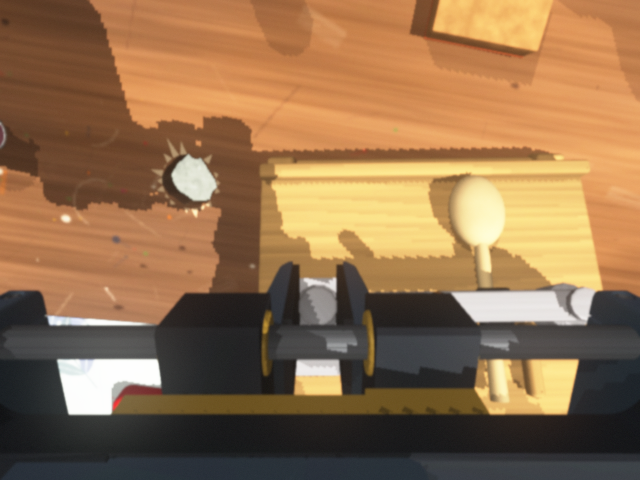

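The tip now sits at the hole mouth in both views (scene ≈(193,305), side ≈(266,285)). Pushing 10 mm along −n while watching the force.

```bash
python3 -m creep '[{"fingers":10,"linear":[-0.002,-0.0005,0.004],"yaw":0},{"fingers":10,"linear":[-0.004,-0.0005,0.008],"yaw":0},{"fingers":10,"linear":[-0.006,-0.0005,0.011],"yaw":0},{"fingers":10,"linear":[-0.008,-0.0005,0.0145],"yaw":0},{"fingers":10,"linear":[-0.008,-0.0005,0.0145],"yaw":0}]'; python3 look.py 16
```

```text
time_s: 13.47
eef_pos: [0.572, -0.0581, 0.162]
tool_rot: [-0.0, -0.08, 0.997, 0.0]
force: [-0.7, -0.5, -1.4]
finger_gap: 0.0176
[ 0.57204411 -0.05811111  0.16201458] [-0.66629513 -0.53893582 -1.40720189]
scene hole [194.57144304 315.15493142] side hole [270.69358726 293.38667955]
scene tip [201.56297848 332.91068332] side tip [282.66512643 307.84938967]
0.012 linear [ 0.0162 -0.0009 -0.0258] yaw 0.0016 mm 18.29394442422558 cur ya 99.1397657669793
0.006 linear [ 0.0112 -0.0009 -0.0172] yaw 0.0016 mm 12.303594396494157 cur ya 99.1397657669793
0 linear [ 0.0062 -0.0009 -0.0085] yaw 0.0016 mm 6.331545431427387 cur ya 99.1397657669793
-0.01 linear [-0.0022 -0.0009  0.0059] yaw 0.0016 mm 3.821673500558885 cur ya 99.1397657669793
-0.02 linear [-0.0105 -0.001   0.0203] yaw 0.0016 mm 13.752160162662436 cur ya 99.1397657669793
-0.036 linear [-0.0239 -0.001   0.0434] yaw 0.0016 mm 29.738000309552614 cur ya 99.1397657669793
-0.038 linear [-0.0255 -0.001   0.0463] yaw 0.0016 mm 31.73723375736898 cur ya 99.1397657669793
```

View pics/s16.png

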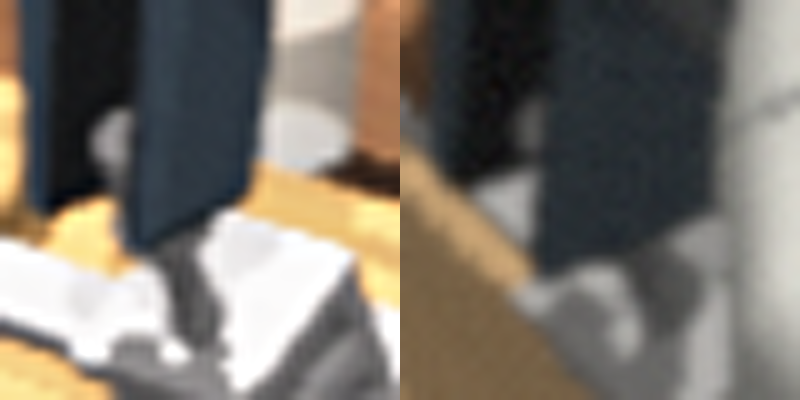

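The force is still about zero with the tip nominally 6 mm below the mouth, so it is in the hole. Continuing.

```bash
python3 -m creep '[{"fingers":10,"linear":[-0.0015,0,0.003],"yaw":0},{"fingers":10,"linear":[-0.003,0,0.006],"yaw":0},{"fingers":10,"linear":[-0.005,0,0.009],"yaw":0},{"fingers":10,"linear":[-0.0065,0,0.012],"yaw":0},{"fingers":10,"linear":[-0.0065,0,0.012],"yaw":0}]'; python3 look.py 17
```

```text
time_s: 14.03
eef_pos: [0.5759, -0.0575, 0.1549]
tool_rot: [-0.0, -0.08, 0.997, 0.0]
force: [-1.3, 0.6, -1.4]
finger_gap: 0.0176
[ 0.57590382 -0.0574867   0.15490161] [-1.25576737  0.62626739 -1.38562421]
scene hole [194.57144304 315.15493142] side hole [270.69358726 293.38667955]
scene tip [211.03951831 357.44959327] side tip [296.75444664 330.2657289 ]
0.012 linear [ 0.0227 -0.001  -0.0379] yaw 0.0016 mm 26.504243404250676 cur ya 99.14542593078068
0.006 linear [ 0.0177 -0.001  -0.0292] yaw 0.0016 mm 20.507409381211676 cur ya 99.14542593078068
0 linear [ 0.0127 -0.001  -0.0205] yaw 0.0016 mm 14.513192640678652 cur ya 99.14542593078068
-0.01 linear [ 0.0044 -0.001  -0.0061] yaw 0.0016 mm 4.556785685859184 cur ya 99.14542593078068
-0.02 linear [-0.0039 -0.001   0.0083] yaw 0.0016 mm 5.558401834003435 cur ya 99.14542593078068
-0.036 linear [-0.0173 -0.0011  0.0314] yaw 0.0016 mm 21.519904442317937 cur ya 99.14542593078068
-0.038 linear [-0.0189 -0.0011  0.0343] yaw 0.0016 mm 23.51877110392412 cur ya 99.14542593078068
```

View pics/s17.png

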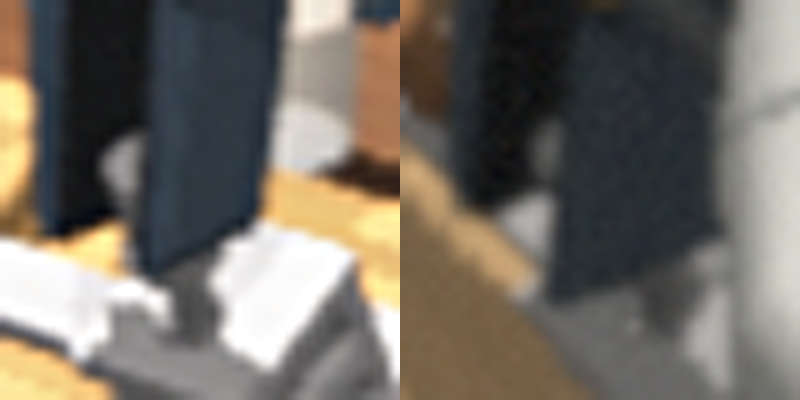

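```bash
python3 -m creep '[{"fingers":10,"linear":[-0.0015,0,0.003],"yaw":0},{"fingers":10,"linear":[-0.0035,0,0.006],"yaw":0},{"fingers":10,"linear":[-0.005,0,0.009],"yaw":0},{"fingers":10,"linear":[-0.007,0,0.012],"yaw":0},{"fingers":10,"linear":[-0.009,0,0.016],"yaw":0},{"fingers":10,"linear":[-0.009,0,0.016],"yaw":0}]'; python3 look.py 18
```

```text
time_s: 14.68
eef_pos: [0.5814, -0.0566, 0.1453]
tool_rot: [-0.0, -0.08, 0.997, 0.0]
force: [-0.2, -0.9, -2.6]
finger_gap: 0.0175
[ 0.5813556  -0.05662997  0.14525582] [-0.18268283 -0.93809935 -2.58980651]
scene hole [194.57144304 315.15493142] side hole [270.69358726 293.38667955]
scene tip [224.46094221 390.12802618] side tip [316.65328737 359.84606101]
0.012 linear [ 0.0318 -0.0009 -0.0539] yaw 0.0015 mm 37.557239124439604 cur ya 99.13832582278478
0.006 linear [ 0.0268 -0.001  -0.0452] yaw 0.0015 mm 31.558503122332475 cur ya 99.13832582278478
0 linear [ 0.0218 -0.001  -0.0366] yaw 0.0015 mm 25.56036048247748 cur ya 99.13832582278478
-0.01 linear [ 0.0135 -0.001  -0.0222] yaw 0.0015 mm 15.566637694572284 cur ya 99.13832582278478
-0.02 linear [ 0.0051 -0.001  -0.0077] yaw 0.0015 mm 5.595390087738179 cur ya 99.13832582278478
-0.036 linear [-0.0082 -0.001   0.0154] yaw 0.0015 mm 10.47327456079369 cur ya 99.13832582278478
-0.038 linear [-0.0099 -0.001   0.0183] yaw 0.0015 mm 12.469447311318365 cur ya 99.13832582278478
```

View pics/s18.png

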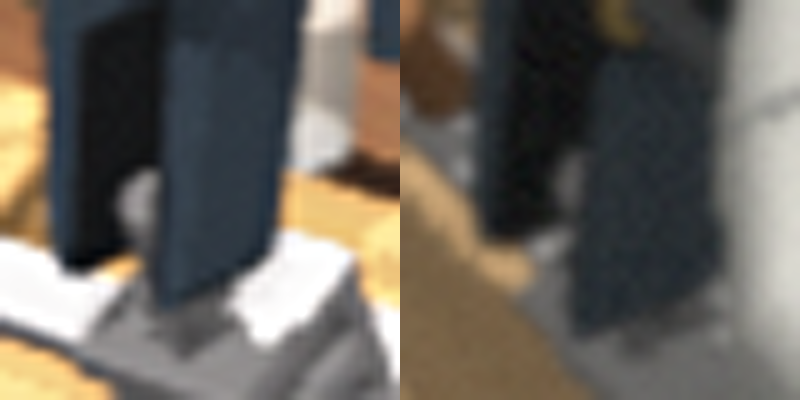

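```bash
python3 -m creep '[{"fingers":10,"linear":[-0.0015,0,0.003],"yaw":0},{"fingers":10,"linear":[-0.0035,0,0.006],"yaw":0},{"fingers":10,"linear":[-0.005,0,0.009],"yaw":0},{"fingers":10,"linear":[-0.0065,0,0.012],"yaw":0},{"fingers":10,"linear":[-0.008,0,0.0145],"yaw":0},{"fingers":10,"linear":[-0.008,0,0.0145],"yaw":0}]'; python3 look.py 19
```

```text
time_s: 15.33
eef_pos: [0.586, -0.056, 0.1369]
tool_rot: [-0.0, -0.08, 0.997, -0.0]
force: [-5.2, -2.2, 3.3]
finger_gap: 0.018
[ 0.58598879 -0.05595364  0.1369337 ] [-5.16543232 -2.17032956  3.27733116]
scene hole [194.57144304 315.15493142] side hole [270.69358726 293.38667955]
scene tip [235.883278   418.20220893] side tip [333.34912301 385.27646726]
0.012 linear [ 0.0397 -0.0009 -0.0683] yaw 0.0016 mm 47.39855536284172 cur ya 99.14596631815341
0.006 linear [ 0.0347 -0.0009 -0.0596] yaw 0.0016 mm 41.39910436702017 cur ya 99.14596631815341
0 linear [ 0.0297 -0.0009 -0.051 ] yaw 0.0016 mm 35.39983946712868 cur ya 99.14596631815341
-0.01 linear [ 0.0214 -0.0009 -0.0365] yaw 0.0016 mm 25.40183630127766 cur ya 99.14596631815341
-0.02 linear [ 0.013  -0.0009 -0.0221] yaw 0.0016 mm 15.406425304246563 cur ya 99.14596631815341
-0.036 linear [-0.0003 -0.001   0.001 ] yaw 0.0016 mm 0.8516958029758765 cur ya 99.14596631815341
-0.038 linear [-0.002  -0.001   0.0039] yaw 0.0016 mm 2.6732595041431075 cur ya 99.14596631815341
```

View pics/s19.png

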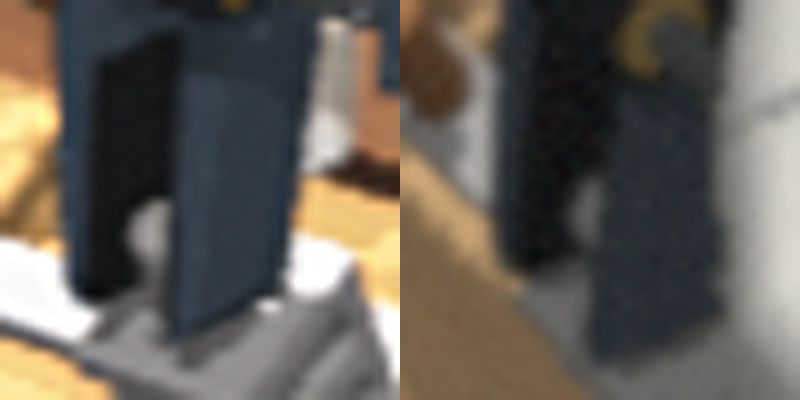

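Contact appeared at the depth where the flange should seat (about 6 N along n). A small further press, then check.

```bash
python3 -m creep '[{"fingers":10,"linear":[-0.001,0,0.002],"yaw":0},{"fingers":10,"linear":[-0.0015,0,0.003],"yaw":0},{"fingers":10,"linear":[-0.0015,0,0.003],"yaw":0}]'; python3 -c "
from h import *
s=frame()[0];print(s['force'],s['force']@nn,s['eef_pos'],s['finger_gap'])"
```

```text
time_s: 15.73
eef_pos: [0.5869, -0.0558, 0.1356]
tool_rot: [-0.0, -0.08, 0.997, -0.0]
force: [-8.5, -1.1, 9.5]
finger_gap: 0.0174
[-8.51467903 -1.13072595  9.54929566] 12.563299481954097 [ 0.58687125 -0.05584518  0.13563284] 0.017375591252290972
```

```bash
python3 -m creep '[{"fingers":40,"linear":[0,0,0],"yaw":0},{"fingers":40,"linear":[0,0,0],"yaw":0},{"fingers":40,"linear":[0,0,0],"yaw":0},{"fingers":40,"linear":[0,0,0],"yaw":0},{"fingers":40,"linear":[0,0,-0.03],"yaw":0},{"fingers":40,"linear":[0,0,-0.08],"yaw":0},{"fingers":40,"linear":[0,0,-0.14],"yaw":0},{"fingers":40,"linear":[0,0,-0.2],"yaw":0}]'; python3 -m creep '[{"fingers":40,"linear":[0.1,0.1,-0.05],"yaw":0},{"fingers":40,"linear":[0.1,0.1,-0.05],"yaw":0},{"fingers":40,"linear":[0.1,0.1,-0.05],"yaw":0},{"fingers":40,"linear":[0.1,0.1,-0.05],"yaw":0}]'; python3 look.py 20
```

```text
time_s: 16.4
eef_pos: [0.5865, -0.0557, 0.2562]
tool_rot: [-0.001, -0.08, 0.997, 0.0]
force: [0.4, -0.7, 0.3]
finger_gap: 0.0362
time_s: 16.73
eef_pos: [0.5174, -0.0051, 0.2865]
tool_rot: [0.001, -0.08, 0.997, -0.0]
force: [-0.2, 0.3, -0.5]
finger_gap: 0.0367
[ 0.51741887 -0.00507245  0.28653838] [-0.16721416  0.33921915 -0.51860002]
scene hole [194.57144304 315.15493142] side hole [270.69358726 293.38667955]
scene tip [-137.83088523 -229.06770175] side tip [ -97.70882908 -389.11345248]
0.012 linear [-0.0577 -0.1002  0.1783] yaw 0.0016 mm 127.50931975600074 cur ya 99.14046894115162
0.006 linear [-0.0627 -0.1002  0.187 ] yaw 0.0016 mm 132.72187876174306 cur ya 99.14046894115162
0 linear [-0.0677 -0.1002  0.1956] yaw 0.0016 mm 137.99843325000327 cur ya 99.14046894115162
-0.01 linear [-0.0761 -0.1002  0.2101] yaw 0.0016 mm 146.91613835270192 cur ya 99.14046894115162
-0.02 linear [-0.0844 -0.1003  0.2245] yaw 0.0016 mm 155.9651750791981 cur ya 99.14046894115162
-0.036 linear [-0.0977 -0.1003  0.2476] yaw 0.0016 mm 170.6645553239112 cur ya 99.14046894115162
-0.038 linear [-0.0994 -0.1003  0.2505] yaw 0.0016 mm 172.51825199007578 cur ya 99.14046894115162
```

View pics/s20.png

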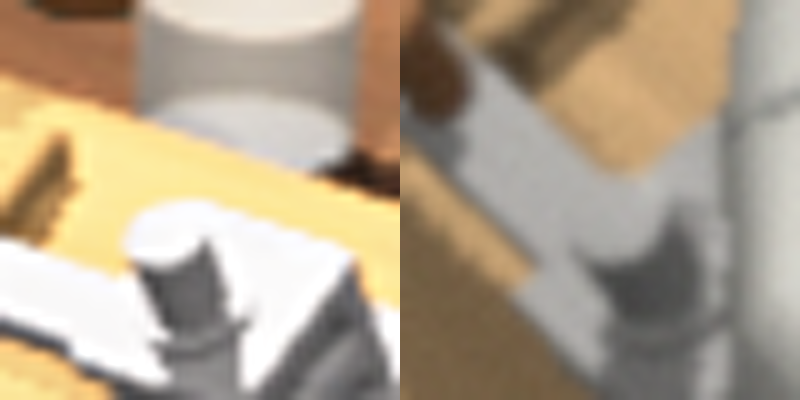

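View pics/wrist20.png

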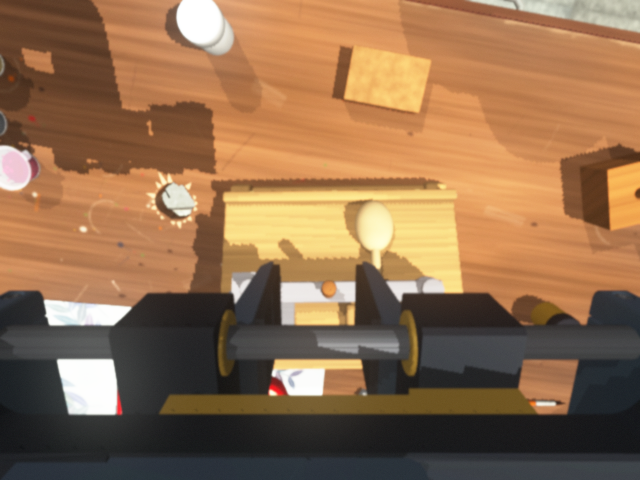

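Run:
```python
from h import *
e=load('scene20');c=load('side20')
fe=lambda x,y:(395-20+(x+.5)/10-.5,243-20+(y+.5)/10-.5); fc=lambda x,y:(410-20+(x+.5)/10-.5,245-20+(y+.5)/10-.5)
for h in (.028,.032,.036): print(h,(proj(e,FORK+h*nn)-[395,243])*10+200,(proj(c,FORK+h*nn)-[410,245])*10+200)
T,r=tri((e,fe(170,234)),(c,fc(227,222))); F=np.stack([xu,yl,nn]); print((F@(T-FORK)*1e3).round(1),r)
w=load('wrist20'); print(proj(w,post(0)),proj(w,post(.03)))
for k in ('scene','side'):
    a=load(k+'0')['color'].astype(int);b=load(k+'20')['color'].astype(int)
    for n,p in dict(sander=(.37,.04,.024),white=(.36,-.146,.064),ochre=(.617,.305,.048)).items():
        u,v=proj(e if k=='scene' else c,p).astype(int); print(k,n,abs(a-b)[v-15:v+15,u-15:u+15].mean().round(2))
im=cv2.resize(e['color'][205:285,350:450],None,fx=8,fy=7.5,interpolation=cv2.INTER_CUBIC); cv2.imwrite('pics/fin.png',im)
```

```text
0.028 [159.29768208 230.17779768] [217.19555212 215.04835636]
0.032 [154.17222509 217.83018767] [209.34544206 203.5532714 ]
0.036 [149.02476398 205.4295681 ] [201.4418582  191.97988361]
[ 0.3 -1.6 28.7] [array([-0., -0.]), array([0., 0.])]
[328.00206207 289.6085041 ] [328.03600038 286.26642098]
scene sander 4.63
scene white 3.47
scene ochre 10.55
side sander 4.34
side white 3.48
side ochre 7.92
```

View pics/fin.png

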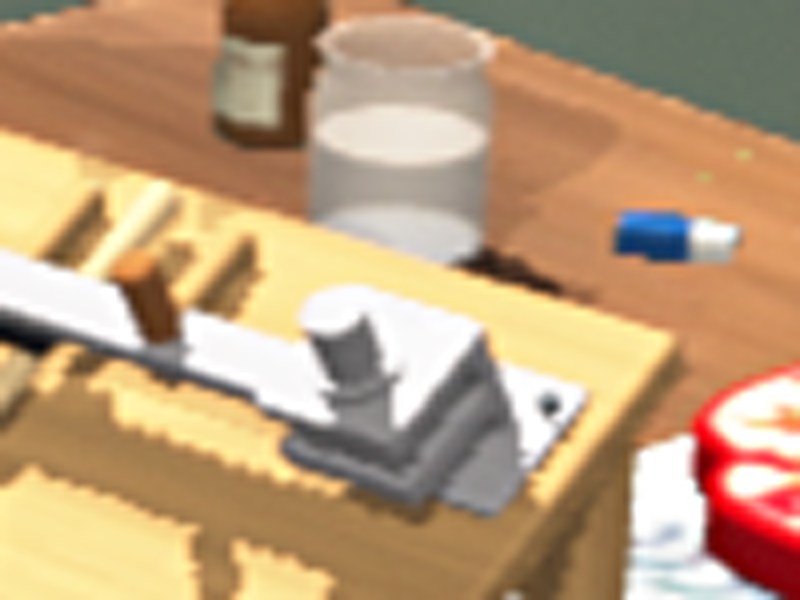

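The knob top measures 28.7 mm above the hole mouth (28.0 means flush), and the post projects where bar = 0 puts it. For a firmer check I'll look at the flange closely with the wrist camera.

```bash
python3 -m creep '[{"fingers":40,"linear":[0.05,-0.05,0],"yaw":0},{"fingers":40,"linear":[0.1,-0.095,0.02],"yaw":0},{"fingers":40,"linear":[0.12,-0.095,0.05],"yaw":0},{"fingers":40,"linear":[0.12,-0.095,0.08],"yaw":0},{"fingers":40,"linear":[0.12,-0.095,0.08],"yaw":0},{"fingers":40,"linear":[0.12,-0.095,0.08],"yaw":0}]'; python3 -c "
from h import *
w=snap('wrist','wrist21'); print(frame()[0]['eef_pos'])
for h in (0,.016,.028): print(h,proj(w,FORK+h*nn))
u,v=proj(w,FORK+.015*nn).astype(int)
print(u,v); cv2.imwrite('pics/w21c.png',cv2.resize(w['color'][v-40:v+40,u-50:u+50],None,fx=7,fy=7,interpolation=cv2.INTER_CUBIC))"
```

```text
time_s: 17.38
eef_pos: [0.4563, -0.0743, 0.2366]
tool_rot: [-0.001, -0.079, 0.997, 0.0]
force: [0.4, -0.4, 0.8]
finger_gap: 0.0368
[ 0.45695347 -0.07410931  0.23746312]
0 [313.86477894 391.23125253]
0.016 [313.71126957 394.07586269]
0.028 [313.58576958 396.40144417]
313 393
```

View pics/w21c.png

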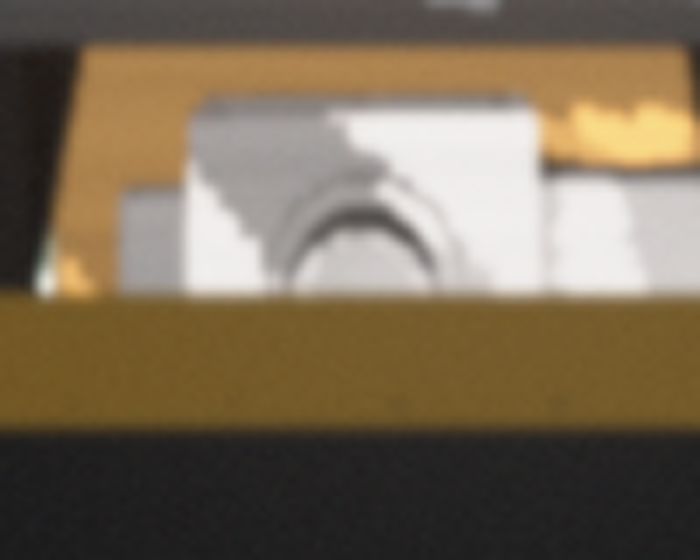

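The camera happens to look straight down the hole axis. Knob, flange and hole are concentric, so the pin is aligned. The depth difference then gives the seating height directly.

Run:
```python
from h import *
F=np.stack([xu,yl,nn])
for k in range(3):
    w=snap('wrist','wrist22_%d'%k)
    def reg(x0,x1,y0,y1):
        P=[pt(w,u,v) for u in range(263+x0//7+1,263+x1//7) for v in range(353+y0//7+1,353+y1//7) if w['range_z'][v,u]>0]
        P=np.array(P); return np.median((P-FORK)@nn)*1e3,(len(P))
    kn=reg(320,400,240,290); pl=[reg(480,530,130,280),reg(195,255,220,290),reg(210,330,110,160),reg(400,520,120,160)]
    print('knob',kn,'plate',pl)
```

```text
knob (np.float64(30.096990577459174), 65) plate [(np.float64(2.546928557200608), 126), (np.float64(1.968598659215873), 72), (np.float64(2.2119065274098038), 96), (np.float64(2.1295629319599567), 64)]
knob (np.float64(30.253152087116604), 66) plate [(np.float64(2.5727383690150476), 126), (np.float64(2.056991209130453), 72), (np.float64(2.226896215675698), 95), (np.float64(2.166329406622045), 64)]
knob (np.float64(30.201223548180028), 66) plate [(np.float64(2.3484577061291683), 126), (np.float64(2.0695728347209377), 72), (np.float64(2.2385462749407545), 94), (np.float64(2.377605421611825), 64)]
```

The knob top is 27.9 mm above the fork plate (28.0 is flush). The post was seen at (329,289) against (328,289.6) predicted for bar = 0. Last check on the bystanders, then I hand in.

Run:
```python
from h import *
a=load('scene0');b=snap('scene','scene23')
for n,(u,v) in dict(sander=(285,313),white=(334,348),ochre=(305,243)).items():
    t=a['color'][v-14:v+14,u-16:u+16]; s=b['color'][v-30:v+30,u-32:u+32]
    m=cv2.minMaxLoc(cv2.matchTemplate(s,t,cv2.TM_CCOEFF_NORMED)); print(n,m[1],m[3],'(unmoved=16,16)')
print(frame()[0]['force']); print(job.sign_off())
```

```text
sander 0.9956320524215698 (16, 16) (unmoved=16,16)
white 0.998537003993988 (16, 16) (unmoved=16,16)
ochre 0.9798619151115417 (16, 16) (unmoved=16,16)
[-0.80530479 -0.07632493 -0.33727665]
the job is handed in; nothing more can be done
None
```

The job is done and handed in at about 17.5 s of the 58 s allowed. `job.sign_off()` gives no verdict, so this rests on my own checks.

**What I did:**
- **Bar:** I pushed the keeper bar by its post along its arc until it met the stop, where the force rose to 19 N for 1 mm of travel.
- **Pin:** I gripped the knob and drew the pin nearly out of the block. I then tilted it about 30° in the jaws against the rim of the block's hole.
- **Insertion:** I pushed the pin along the hole axis through fork and eye until it pressed with about 12 N, then released it and backed away.

**Last checks:**
- **Seating:** By depth from the wrist camera, the knob top stands 27.9 mm above the fork plate, and 28.0 mm would be flush. The two fixed cameras gave 28.7 mm, and both are inside the 2 mm limit.
- **Alignment:** Seen along the hole axis, the knob and flange look concentric. I did not measure the final tilt separately.
- **Bar:** The post was within about 1 px of where a fully closed bar would put it; 0.03 rad would have shown as about 3 px.
- **Bystanders:** The sanding block and both jars showed no shift in the scene image.
- **Robot:** The arm stood clear of everything, with the force reading near zero.

**Disagreements:** Before insertion, the camera estimate of the tip's sideways position differed from my grip model by 1.5 to 3 mm. I used a compromise and the pin went in without resistance. With the pin in the air I measured its tilt at 29.3°, pointing 4 to 5° off the hole axis.

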